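Close the last sample-tube box and stack the boxes for the store

TASK

The sample boxes are ready for the store room. Put the loose lid fully down on the open box, and stack both boxes on the one that stands on the dark base: the box that came closed goes in the middle, the newly closed one on top. Set everything down without dropping it; each box must stand squarely, fully home in the raised rim of the lid below it, with all label ends facing the same way; do not tip the open box and leave the other things on the bench where they are.

Things in the scene. Friction and masses are not known exactly. Their poses are not given: they have to be found in the camera images.
- base_recess (a point): Storage base, fixed to the bench: a dark grey moulded plate 108 x 76 x 10 mm with a recess in its top like that of the boxes' lids; this point is the centre of the recess floor, 6 mm above the bench. Its x runs along its long side.
- bottom_box_center (a point): Bottom box, closed, loose in the base's recess, 0.26 kg. Light-grey tub 92 mm along its own x, 60 mm along its own y, upright sides from 5 to 41 mm above its underside, and under it an inset foot 81 x 49 x 5 mm with a chamfered edge. The fixed blue lid (89 x 57 mm) has its flat top at 54 mm and a raised rim up to 58 mm. This point: on the centre line, 25 mm above the underside.
- bottom_box_label (a point): Centre of the white label with an orange band on the bottom box's end, 46 mm from its centre line towards its own -x. The recess inside the lid's rim is 84 x 52 mm at its floor, flared to 86.6 x 54.6 mm, 4 mm deep; a box with its foot fully home in it stands 54 mm higher than the box below, or about 58 mm if it only rides on the rim.
- closed_box_center (a point): The second closed box, standing alone on the bench, the same in every size as the bottom box, lid fixed, 0.2 to 0.35 kg; goes in the middle. This point: on its centre line, 25 mm above its underside. Grip it across the 60 mm sides of the tub.
- closed_box_label (a point): Centre of the white label with an orange band on the second closed box's end, 46 mm from its centre line towards its own -x.
- open_box_center (a point): The open box on the bench, capped tubes in foam in view (fixed), 0.17 to 0.3 kg: tub and foot like the others; above the tub a neck from 41 to 51 mm, 81.5 x 49.5 mm, tapered over its upper 5 mm to 77.5 x 45.5 mm. Lidded, it has the others' sizes, but the lid only lies on it: lift the box by its tub (60 mm wide). This point: on its centre line, 25 mm above its underside.
- open_box_label (a point): Centre of the white label with an orange band on the open box's end, 46 mm from its centre line towards its own -x.
- box_lid_center (a point): The loose blue lid, lying rim upward on the bench, 0.04 kg: 89 mm along its own x, 57 mm (the grip) along its y, 16.5 mm high, alike either way round. This point: on its centre line, 8 mm above its lower edge. Open below, 85 x 53 mm inside, 9.5 mm deep. Seated, this point lies 24.5 mm above the open box's point. Its top has the same rim and recess as the others.
- buffer_4: white reagent bottle with a red cap, 45 mm across, 92 mm high; bystander, origin under its centre
- buffer_7: white reagent bottle with a green cap, 45 mm across, 92 mm high; bystander, origin under its centre
- buffer_9: white reagent bottle with a blue cap, 45 mm across, 92 mm high; bystander, origin under its centre
- beaker_100b: empty glass beaker, 58 mm across, 68 mm high, behind the reagent bottles; bystander, origin under its centre
- beaker_small: small empty glass beaker, 48 mm across, 58 mm high; bystander, origin under its centre
- vial: small glass vial with a black cap, 24 mm across, 48 mm high; bystander, origin under its centre
- timer: white bench timer, 66 x 66 x 20 mm, lying flat; bystander, origin under its centre
There are look-alikes about, which are no part of the job. There is more than one size of the part that bears base_recess; the job needs the larger.

How it is judged:
By the outcome, as a careful person would: the job done as asked, in the order asked, and still so for the second after the job is handed in, with the robot touching nothing.
It also fails if it takes over 72 s, if anything falls off the work surface, if the arm or the gripper's body presses on something with over 40 N, if the wrist force passes 120 N, or if a joint passes its speed limit or range.

ROBOT

A 6-joint arm with a two-finger parallel gripper is mounted at the origin on a cart in front of the work surface, level with it; the furniture and walls round the work are solid. World frame = base frame: x ahead of the robot, y to its left, z up, the work surface at z = 0. Lengths are in m, angles in rad, forces in N, time in s.
With the tool pointing down it reaches from about 0.25 to 0.725 m from the base axis. Payload 4 kg.
Tool frame: the origin (TCP) lies on the centre line of the jaws, within the pads' length; the fingertips stand 11 mm ahead of it and the grasp point (between the pads) lies 8 mm behind it (bot.nose_length is the distance from the TCP to the fingertips, in m); z points along the fingers, y is the direction in which the jaws open and shut (so a half turn about z gives the same grasp; the last joint's range is limited). The gripper opens to 85 mm and grips with 20 to 120 N. Pads are 22 mm wide; open, the fingers measure 114 mm over their backs; the gripper's body (76 mm by 85 mm) begins 54 mm behind the grasp point. The pads swing forward as they close: fully open they stand 13 mm farther back than shut.
Start: joints at [1.228, 0.241, 0.005, 1.335, 0, 1.571], TCP at [0.168, 0.471, 0.242] pointing down, gripper open.
Joint ranges: [-2.72, 2.72], [-1.05, 1.87], [-1.09, 1.28], [-1.99, 2.15], [-1.42, 1.44], [-3.14, 3.14]. Speed limits (rad/s): [2.79, 2.79, 3.14, 3.14, 3.14, 3.14].

INTERFACE

Orientations are given as a unit quaternion [x, y, z, w].
In Python, from workcell import bot gives the robot as it stands.
- The arm moves only by the tool play_rows, never from a script. Its argument "plan" is one flat list of numbers, 6 for each row, row after row: the shift along the tool's x, y, z in mm, then the turn, a rotation vector about the tool's x, y, z in rad. A call has 1 to 20 rows; each row shifts and turns the commanded pose from where the row before left it, along the tool's axes as they then stand; what a row does not reach is not made up. A row lasts 1/8 s, in which the tool goes at most 62.5 mm and 10.7 degrees, less where a joint would pass 70% of its speed; a pose out of reach is approached as far as the arm can. A call with a gripper value outside its range is refused whole. "hand" is the opening in per cent of the stroke, from 0 (shut) to 100 (fully open), set as the call begins (left out, the last holds). The fingers move at their own pace and stop on an object; the grip force is fixed at half the most. Time passes only in rows, so rows that do not move let the fingers close. It gives the time, the measured TCP pose, the force and the opening at its end, in the units of the state.
- bot.get_obs(): the state, without advancing time (a new reading comes with each control period).
- bot.camera(name): name is "scene" or "top" or "wrist"; returns a dict with "frame" (400x640x3 uint8, blue, green, red), "range_z" (400x640 float32, m along the optical axis (not along the pixel's ray), 0 where there is no reading), "K" (3x3 intrinsics, pixels), "cam_to_world" (4x4, takes a point from camera to world coordinates). Camera axes: x right, y down, z forward; pixel columns grow to the right and rows downward; lengths in m; the calibration is good to about 2 mm. A picture is of the moment at which its call begins.
- bot.job_done(): hands the job in, once; it reports no verdict.
Trained networks look in the newest picture that a camera, given by its name, has taken for a name from the list of things; names that differ only in an ending like _2 or _b are one class to them, and where a whole thing is asked for, a point or a joint stands for the part that bears it (a point fixed in the world has none). Each returns a list of dicts, best first, with "p" (0 to 1); they miss things now and then, are a little off and sometimes report something else, mostly with a low value. They report only what shows in the picture. A call takes as long as a camera call. They do not tell look-alikes from the thing itself.
- bot.outline_of(query, camera): "mask" (400x640 bool, what is visible of it) and "point" ([row, column] in pixels, amid what is visible of it).
The state is a dict: "clock": time; "joint_pos": joint angles; "joint_vel": joint speeds; "tau": joint torques, N m; "eef_pos": TCP position; "tool_rot": TCP orientation; "ft_force": force on the tool from outside, world axes, zero at the start; "ft_torque": the same for the moment, N m; "grip_width": finger opening in m.
Only numpy, scipy, OpenCV 4.12 (cv2) and the standard library are available. Lean on these libraries where they do the work, as an engineer would, in place of code of your own. Each camera call takes 0.05 s, during which the arm holds its last target.

## Working session

There is one attempt and no reset: what is moved stays moved. The work goes in short steps, Python scripts to look and compute and a tool call to move; the robot and the scene stay as the last step left them, time stands still between calls to the robot, and variables do not carry over. Pictures are saved under pics/ and viewed, and the job is handed in when it is done.

Besides the shell and the picture viewer there is one more tool, called after "Call:" as a command line: name --argument value ..., lists and objects as JSON in quotes. play_rows: Moves the arm, as the interface text tells. Its arguments: {"type":"object","properties":{"plan":{"type":"array","items":{"type":"number"}},"hand":{"type":"number"}},"required":["plan"]}

```bash
ls; mkdir -p pics; python3 - <<'E'
from workcell import bot
import cv2
o=bot.get_obs(); print(o)
for n in ['scene','top','wrist']:
    c=bot.camera(n); cv2.imwrite(f'pics/{n}0.png',c['frame']); print(n,c['K'].tolist(),c['cam_to_world'].round(3).tolist())
E
```

```text
pics
{'clock': 0.0, 'joint_pos': array([ 1.22795333e+00,  2.41399466e-01,  3.67142666e-03,  1.33516374e+00,
       -9.09592209e-06,  1.57082698e+00]), 'joint_vel': array([-0.0009992 ,  0.00140315,  0.00055173,  0.00168109,  0.00355506,
        0.00086687]), 'tau': array([ 7.80418650e-04, -3.72317111e+01,  2.52408242e+01,  1.71011098e-02,
        9.82129791e-05, -3.06879492e-06]), 'eef_pos': array([0.16787694, 0.47031618, 0.24139951]), 'tool_rot': array([ 1.70598185e-01,  9.85340125e-01, -1.03314580e-03, -1.74226879e-04]), 'ft_force': array([-0.12357056, -0.52704625,  0.32381338]), 'ft_torque': array([-0.00748913, -0.03990087,  0.060583  ]), 'grip_width': 0.08553064595560211}
scene [[387.48976170511673, 0.0, 318.8727986135896], [0.0, 387.48976170511673, 199.63925444988243], [0.0, 0.0, 1.0]] [[0.784, -0.408, 0.468, -0.019], [-0.621, -0.508, 0.597, -0.837], [-0.006, -0.759, -0.651, 0.891], [0.0, 0.0, 0.0, 1.0]]
top [[404.2839716812828, 0.0, 317.8571291271571], [0.0, 404.2839716812828, 195.19344234632908], [0.0, 0.0, 1.0]] [[-0.021, -0.989, 0.148, 0.378], [-1.0, 0.022, 0.006, -0.06], [-0.009, -0.148, -0.989, 1.492], [0.0, 0.0, 0.0, 1.0]]
wrist [[354.01359673299197, 0.0, 312.1879148007543], [0.0, 354.01359673299197, 195.80973822832578], [0.0, 0.0, 1.0]] [[0.336, 0.904, 0.264, 0.102], [0.942, -0.322, -0.096, 0.495], [-0.001, 0.281, -0.96, 0.373], [0.0, 0.0, 0.0, 1.0]]
```

View pics/scene0.png

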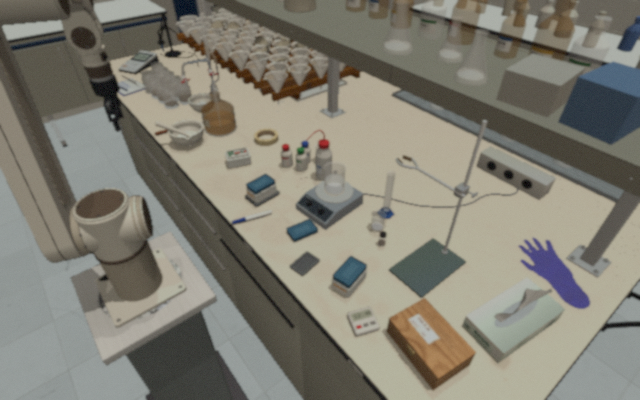

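View pics/top0.png

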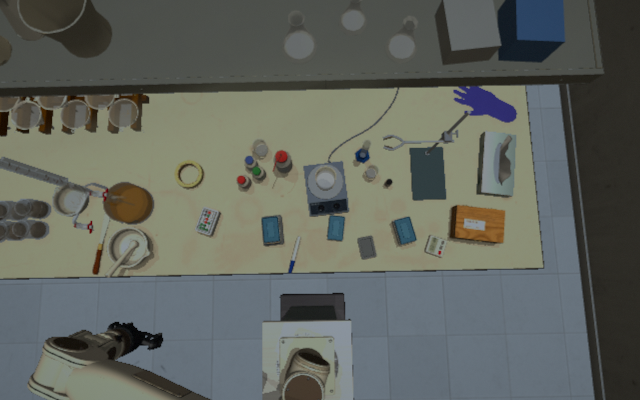

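View pics/wrist0.png

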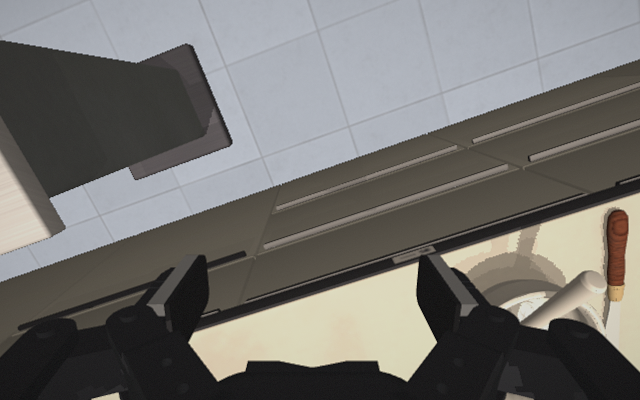

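```bash
cat > h.py <<'E'
from workcell import bot
import cv2, numpy as np
def cloud(c):
    K=c['K'];z=c['range_z'];T=c['cam_to_world']
    v,u=np.mgrid[0:400,0:640]
    p=np.stack([(u-K[0,2])/K[0,0]*z,(v-K[1,2])/K[1,1]*z,z],-1)
    w=p@T[:3,:3].T+T[:3,3]; w[z==0]=np.nan
    return w
names=['base_recess','bottom_box_center','bottom_box_label','closed_box_center','closed_box_label','open_box_center','open_box_label','box_lid_center','buffer_4','beaker_100b','beaker_small','vial','timer']
def find(cam,names=names,thr=0.2):
    c=bot.camera(cam);w=cloud(c)
    for n in names:
        for d in bot.outline_of(n,cam):
            if d['p']<thr: continue
            m=d['mask'];pts=w[m];pts=pts[~np.isnan(pts[:,0])]
            if len(pts)<3: print(n,d['p'],d['point'],m.sum());continue
            print(n,round(d['p'],2),np.round(d['point']).tolist(),int(m.sum()),np.nanmedian(pts,0).round(3),'ztop',np.percentile(pts[:,2],90).round(3))
    return c,w
E
python3 - <<'E'
from h import *
for cam in ['top','scene']:
    print(cam); c,w=find(cam)
    np.save(f'{cam}.npy',w)
    f=c['frame']
    if cam=='top': cr=f[120:270,180:460]; cr=cv2.resize(cr,None,fx=2.85,fy=2.85,interpolation=cv2.INTER_CUBIC)
    else: cr=f[120:350,210:490]; cr=cv2.resize(cr,None,fx=2.6,fy=2.6,interpolation=cv2.INTER_CUBIC)
    cv2.imwrite(f'pics/{cam}z.png',cr)
E
```

```text
top
base_recess 0.87 [245.0, 365.0] 325 [ 0.403 -0.223  0.004] ztop 0.008
base_recess 0.66 [173.0, 371.0] 158 [ 0.684 -0.252  0.02 ] ztop 0.055
base_recess 0.45 [236.0, 280.0] 95 [0.452 0.087 0.01 ] ztop 0.016
bottom_box_center 0.61 [232.0, 271.0] 477 [0.472 0.117 0.059] ztop 0.064
bottom_box_label 0.91 [230.0, 270.0] 478 [0.47  0.117 0.059] ztop 0.064
closed_box_center 0.95 [231.0, 403.0] 519 [ 0.461 -0.353  0.053] ztop 0.058
closed_box_center 0.41 [182.0, 244.0] 173 [0.645 0.215 0.064] ztop 0.092
closed_box_label 0.81 [230.0, 407.0] 461 [ 0.461 -0.352  0.054] ztop 0.058
closed_box_label 0.48 [247.0, 433.0] 333 [ 0.404 -0.47   0.017] ztop 0.021
open_box_center 0.64 [218.0, 207.0] 478 [0.51  0.349 0.043] ztop 0.051
open_box_center 0.4 [171.0, 369.0] 159 [ 0.684 -0.252  0.02 ] ztop 0.055
open_box_label 0.8 [221.0, 209.0] 491 [0.51  0.347 0.043] ztop 0.051
box_lid_center 0.91 [229.0, 337.0] 362 [ 0.477 -0.111  0.013] ztop 0.017
buffer_4 0.72 [179.0, 241.0] 148 [0.645 0.214 0.065] ztop 0.092
buffer_4 0.63 [162.0, 252.0] 137 [0.714 0.191 0.069] ztop 0.093
buffer_4 0.51 [172.0, 262.0] 160
[... 971 characters left out ...]
418 [ 0.477 -0.115  0.015] ztop 0.017
buffer_4 0.74 [156.0, 288.0] 223 [0.644 0.21  0.054] ztop 0.089
buffer_4 0.7 [158.0, 303.0] 231 [0.674 0.156 0.057] ztop 0.092
buffer_4 0.57 [148.0, 308.0] 111 [0.721 0.182 0.069] ztop 0.093
beaker_100b 0.24 [156.0, 299.0] 259 [0.674 0.157 0.053] ztop 0.091
beaker_small 0.75 [322.0, 367.0] 680 [ 0.401 -0.476  0.018] ztop 0.02
beaker_small 0.71 [219.0, 378.0] 271 [ 0.677 -0.25   0.039] ztop 0.058
beaker_small 0.48 [155.0, 286.0] 242 [0.644 0.21  0.054] ztop 0.091
beaker_small 0.21 [278.0, 344.0] 967 [ 0.451 -0.363  0.055] ztop 0.058
vial 0.57 [238.0, 379.0] 119 [ 0.635 -0.311  0.031] ztop 0.05
timer 0.56 [322.0, 364.0] 686 [ 0.401 -0.476  0.018] ztop 0.02
```

View pics/topz.png

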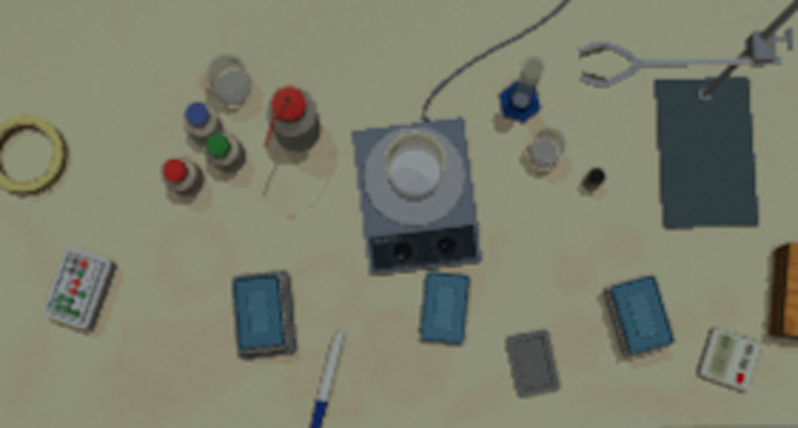

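View pics/scenez.png

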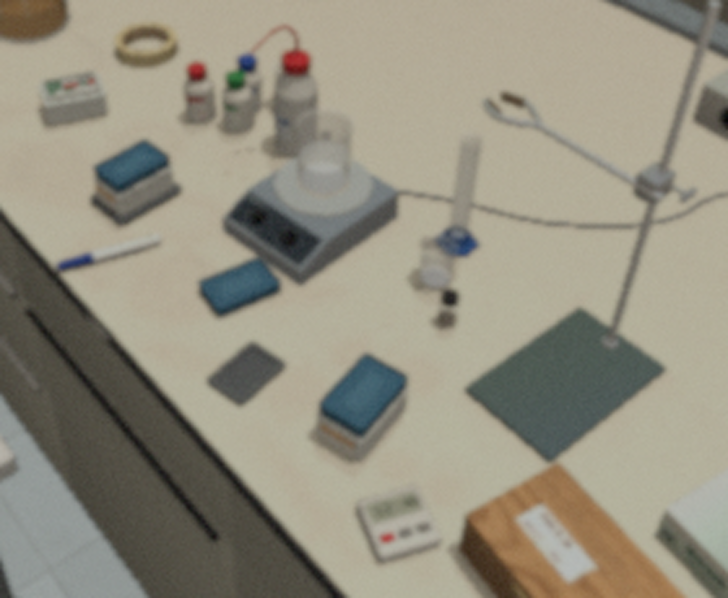

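Call:
play_rows --plan '[0, 0, 0, 0, 0, -0.115, 0, 0, 0, 0, 0, -0.115, 0, 0, 0, 0, 0, -0.113, -30, -12, 0, 0, 0, 0, -48, -18, 0, 0, 0, 0, -55, -21, 0, 0, 0, 0, -55, -21, 0, 0, 0, 0, -55, -21, 0, 0, 0, 0, -48, -18, 0, 0, 0, 0, -36, -13, 0, 0, 0, 0, -12, -4, 0, 0, 0, 0, 0, 0, 0, 0, 0, 0, 0, 0, 0, 0, 0, 0, 0, 0, 0, 0, 0, 0]' --hand 100

```text
clock: 3.3
eef_pos: [0.5059, 0.3438, 0.2427]
tool_rot: [-0.001, 1.0, 0.0, 0.0]
ft_force: [-0.0, 0.4, 0.5]
grip_width: 0.0852
```

```bash
cat >> h.py <<'E'
from scipy.spatial.transform import Rotation as R
def obs():
    o=bot.get_obs(); r=R.from_quat(o['tool_rot']); M=r.as_matrix()
    print('t',round(o['clock'],2),'p',(o['eef_pos']*1000).round(1),'ydir deg',np.degrees(np.arctan2(M[1,1],M[0,1])).round(2),'zdir',M[:,2].round(4),'q',o['joint_pos'].round(2),'F',o['ft_force'].round(1),'T',o['ft_torque'].round(2),'grip',(o['grip_width']*1000).round(1))
    return o,M
def snap(fn,cam='wrist',crop=None,s=1):
    c=bot.camera(cam);f=c['frame']
    if crop: f=f[crop[0]:crop[1],crop[2]:crop[3]]
    if s!=1: f=cv2.resize(f,None,fx=s,fy=s,interpolation=cv2.INTER_CUBIC)
    cv2.imwrite('pics/'+fn,f); return c,cloud(c)
E
python3 - <<'E'
from h import *
obs(); c,w=snap('w1.png'); np.savez('w1.npz',f=c['frame'],w=w,K=c['K'],T=c['cam_to_world'])
E
```

```text
Traceback (most recent call last):
  File "h.py", line 22, in obs
    print('t',round(o['clock'],2),'p',(o['eef_pos']*1000).round(1),'ydir deg',np.degrees(np.arctan2(M[1,1],M[0,1])).round(2),'zdir',M[:,2].round(4),'q',o['joint_pos'].round(2),'F',o['ft_force'].round(1),'T',o['ft_torque'].round(2),'grip',(o['grip_width']*1000).round(1))
                                                                                                                                                                                                                                              ^^^^^^^^^^^^^^^^^^^^^^^^^^^^
AttributeError: 'float' object has no attribute 'round'
```

```bash
sed -i "s/(o\['grip_width'\]\*1000).round(1)/round(o['grip_width']*1000,1)/" h.py
python3 - <<'E'
from h import *
obs(); c,w=snap('w1.png'); np.savez('w1.npz',f=c['frame'],w=w,K=c['K'],T=c['cam_to_world'])
E
```

```text
t 3.3 p [505.9 343.8 242.7] ydir deg 90.12 zdir [ 0.e+00  2.e-04 -1.e+00] q [0.6  0.47 0.33 1.44 0.   0.59] F [-0.   0.4  0.5] T [ 0.03 -0.04 -0.01] grip 85.2
```

View pics/w1.png

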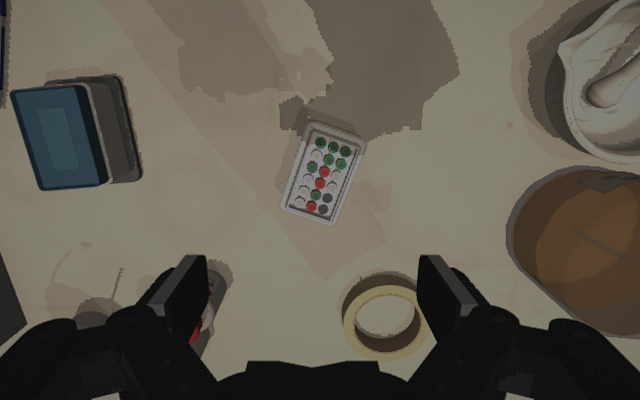

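```bash

python3 - <<'E'
from h import *
d=np.load('w1.npz');f=d['f'];w=d['w']
a=cv2.resize(f[110:240,260:390],None,fx=3,fy=3,interpolation=cv2.INTER_CUBIC)
b=cv2.resize(f[60:205,0:150],None,fx=2.7,fy=2.7,interpolation=cv2.INTER_CUBIC)
h=max(a.shape[0],b.shape[0])
o=np.zeros((h,a.shape[1]+b.shape[1],3),np.uint8);o[:a.shape[0],:a.shape[1]]=a;o[:b.shape[0],a.shape[1]:]=b
cv2.imwrite('pics/w1z.png',np.clip(o*1.6,0,255).astype(np.uint8))
# heights
for (v,u) in [(172,325),(135,340),(205,312),(135,50),(130,100),(80,100),(130,120),(182,120),(300,250),(100,200)]:
    print(v,u,w[v,u].round(4))
E
```

```text
172 325 [0.5073 0.356  0.0496]
135 340 [0.4739 0.37   0.0409]
205 312 [0.5401 0.3439 0.0486]
135 50 [0.4721 0.1136 0.0604]
130 100 [0.4693 0.1493 0.0454]
80 100 [0.4245 0.1358 0.0088]
130 120 [0.4729 0.1487 0.01  ]
182 120 [0.5274 0.1402 0.0095]
300 250 [0.6753 0.2697 0.0012]
100 200 [ 4.435e-01  2.294e-01 -3.000e-04]
```

View pics/w1z.png

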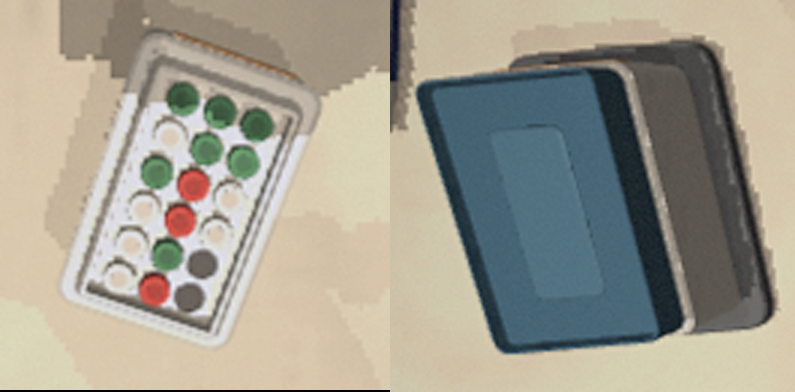

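```bash
cat >> h.py <<'E'
def blue(f):
    h=cv2.cvtColor(f,cv2.COLOR_BGR2HSV); return (h[...,0]>90)&(h[...,0]<115)&(h[...,1]>90)
def toplane(uv,K,T,z):
    r=np.c_[(uv[:,0]-K[0,2])/K[0,0],(uv[:,1]-K[1,2])/K[1,1],np.ones(len(uv))]@T[:3,:3].T
    s=(z-T[2,3])/r[:,2]; return T[:3,3]+r*s[:,None]
def rect(mask,K,T,z):
    n,l,st,cc=cv2.connectedComponentsWithStats(mask.astype(np.uint8))
    out=[]
    for i in range(1,n):
        if st[i,4]<400: continue
        cs,_=cv2.findContours((l==i).astype(np.uint8),cv2.RETR_EXTERNAL,cv2.CHAIN_APPROX_NONE)
        p=toplane(cs[0][:,0,:].astype(float),K,T,z)[:,:2]*1000
        (cx,cy),(a,b),ang=cv2.minAreaRect(p.astype(np.float32))
        if a<b: a,b,ang=b,a,ang+90
        ang=(ang+90)%180-90
        out.append(dict(px=st[i,:4].tolist(),c=(round(cx,1),round(cy,1)),size=(round(a,1),round(b,1)),ang=round(ang,2)))
    return out
E
python3 - <<'E'
from h import *
d=np.load('w1.npz');f=d['f'];w=d['w']
for r in rect(blue(f),d['K'],d['T'],0.060): print(r)
m=(w[...,2]>0.033)&(w[...,2]<0.06); m[:,:250]=0;m[:,400:]=0;m[250:]=0
print(rect(m,d['K'],d['T'],0.042))
# top coarse
c=bot.camera('top')
for z in (0.0165,0.058,.064): print(z,rect(blue(c['frame']),c['K'],c['cam_to_world'],z))
W=cloud(c)
for v in range(185,225,3): print(v,W[v,327].round(3),end=';')
E
```

```text
{'px': [10, 85, 98, 106], 'c': (476.0, 121.9), 'size': (88.6, 65.6), 'ang': 5.1}
[{'px': [279, 121, 88, 106], 'c': (511.9, 353.4), 'size': (93.2, 60.8), 'ang': -19.33}]
0.0165 [{'px': [498, 0, 67, 62], 'c': (1235.2, -898.2), 'size': (260.6, 256.3), 'ang': -3.52}]
0.058 [{'px': [498, 0, 67, 62], 'c': (1211.1, -874.6), 'size': (253.3, 249.1), 'ang': -3.52}]
0.064 [{'px': [498, 0, 67, 62], 'c': (1207.6, -871.2), 'size': (252.2, 248.1), 'ang': -3.52}]
185 [ 0.62  -0.084  0.111];188 [ 0.607 -0.083  0.124];191 [ 0.605 -0.084  0.069];194 [ 0.594 -0.084  0.07 ];197 [ 0.584 -0.084  0.067];200 [ 0.576 -0.084  0.05 ];203 [ 0.565 -0.083  0.046];206 [ 0.555 -0.083  0.043];209 [ 0.544 -0.083  0.042];212 [ 0.533 -0.083  0.041];215 [ 0.526 -0.083  0.004];218 [ 0.515 -0.083  0.002];221 [ 0.505 -0.083 -0.003];224 [ 0.493 -0.082 -0.001];
```

Call:
play_rows --plan '[4, -24, 4, 0, 0, 0, 7, -48, 9, 0, 0, 0, 8, -52, 10, 0, 0, 0, 8, -52, 10, 0, 0, 0, 6, -42, 7, 0, 0, 0, 3, -20, 3, 0, 0, 0, 0, 0, 0, 0, 0, 0, 0, 0, 0, 0, 0, 0]'

```text
clock: 4.4
eef_pos: [0.4714, 0.1057, 0.1998]
tool_rot: [-0.0, 1.0, 0.0, 0.001]
ft_force: [-0.2, 0.8, -0.0]
grip_width: 0.0855
```

```bash

python3 - <<'E'
from h import *
obs(); c,w=snap('w2.png'); np.savez('w2.npz',f=c['frame'],w=w,K=c['K'],T=c['cam_to_world'])
for z in (0.064,): print(rect(blue(c['frame']),c['K'],c['cam_to_world'],z))
E
```

```text
t 4.4 p [471.4 105.7 199.8] ydir deg 90.05 zdir [ 1.e-03  6.e-04 -1.e+00] q [ 0.22  0.23 -0.12  1.22  0.    0.22] F [-0.2  0.8 -0. ] T [-0.01  0.   -0.07] grip 85.5
[{'px': [233, 0, 26, 50], 'c': (355.5, 60.8), 'size': (31.9, 12.5), 'ang': -16.12}, {'px': [39, 129, 75, 100], 'c': (467.2, -76.1), 'size': (76.5, 54.0), 'ang': -7.45}, {'px': [289, 131, 79, 115], 'c': (475.0, 119.6), 'size': (89.3, 55.9), 'ang': 5.3}]
```

View pics/w2.png

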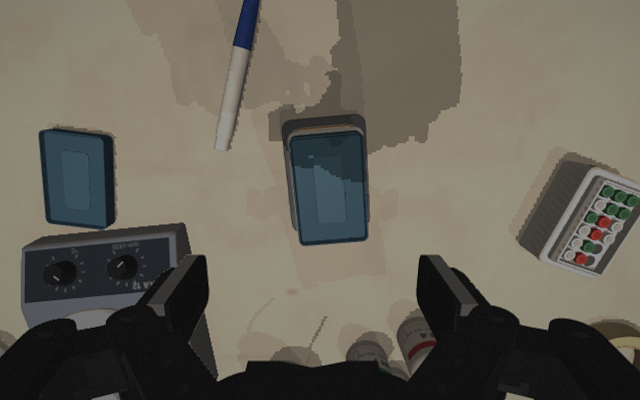

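Call:
play_rows --plan '[-1, -22, 4, 0, 0, 0, -1, -46, 8, 0, 0, 0, -1, -52, 10, 0, 0, 0, -1, -48, 10, 0, 0, 0, -1, -35, 6, 0, 0, 0, -1, -16, 2, 0, 0, 0, 0, 0, 0, 0, 0, 0.12, 0, 0, 0, 0, 0, 0, 0, 0, 0, 0, 0, 0]'

```text
clock: 5.58
eef_pos: [0.4775, -0.1132, 0.1595]
tool_rot: [0.058, 0.998, 0.0, 0.0]
ft_force: [0.2, 0.2, 0.8]
grip_width: 0.0854
```

```bash

python3 - <<'E'
from h import *
obs(); c,w=snap('w3.png'); np.savez('w3.npz',f=c['frame'],w=w,K=c['K'],T=c['cam_to_world'])
for z in (0.0165,0.058): print(rect(blue(c['frame']),c['K'],c['cam_to_world'],z))
E
```

```text
t 5.58 p [ 477.5 -113.2  159.5] ydir deg 83.32 zdir [ 3.e-04  1.e-04 -1.e+00] q [-0.23  0.28 -0.17  1.12  0.   -0.12] F [0.2 0.2 0.8] T [-0.03  0.01 -0.01] grip 85.4
[{'px': [603, 93, 37, 135], 'c': (491.9, 130.2), 'size': (110.0, 28.7), 'ang': 7.9}, {'px': [277, 130, 72, 108], 'c': (479.2, -113.1), 'size': (88.9, 55.7), 'ang': -7.41}, {'px': [0, 177, 46, 95], 'c': (489.6, -356.5), 'size': (85.7, 36.9), 'ang': -20.61}]
[{'px': [603, 93, 37, 135], 'c': (479.1, 94.7), 'size': (93.3, 24.3), 'ang': 7.9}, {'px': [277, 130, 72, 108], 'c': (468.4, -111.8), 'size': (75.4, 47.2), 'ang': -7.41}, {'px': [0, 177, 46, 95], 'c': (477.2, -318.4), 'size': (72.8, 31.3), 'ang': -20.61}]
```

View pics/w3.png

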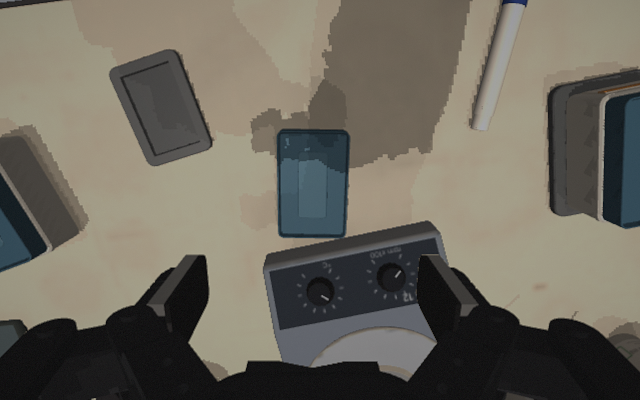

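Call:
play_rows --plan '[-1.7, 0.3, 20, 0, 0, 0.0127, 0, 0, 45, 0, 0, 0, 0, 0, 45, 0, 0, 0, 0, 0, 25, 0, 0, 0, 0, 0, 12, 0, 0, 0, 0, 0, 3.5, 0, 0, 0, 0, 0, 0, 0, 0, 0]'

```text
clock: 6.5
eef_pos: [0.4797, -0.114, 0.0096]
tool_rot: [0.066, 0.998, -0.0, 0.001]
ft_force: [0.6, -0.4, 0.4]
grip_width: 0.0857
```

Call:
play_rows --plan '[0, 0, 0, 0, 0, 0, 0, 0, 0, 0, 0, 0, 0, 0, 0, 0, 0, 0, 0, 0, 0, 0, 0, 0, 0, 0, 0, 0, 0, 0, 0, 0, 0, 0, 0, 0]' --hand 40

```text
clock: 7.25
eef_pos: [0.4799, -0.1142, 0.0101]
tool_rot: [0.066, 0.998, -0.0, 0.001]
ft_force: [-1.6, -0.1, 6.3]
grip_width: 0.0555
```

```bash

python3 - <<'E'
from h import *
obs(); c,w=snap('w4.png'); np.savez('w4.npz',f=c['frame'],w=w,K=c['K'],T=c['cam_to_world'])
E
```

```text
t 7.25 p [ 479.9 -114.2   10.1] ydir deg 82.41 zdir [ 2.5e-03 -5.0e-04 -1.0e+00] q [-0.23  0.46 -0.36  0.75  0.   -0.1 ] F [-1.6 -0.1  6.3] T [0.06 0.18 0.03] grip 55.5
```

View pics/w4.png

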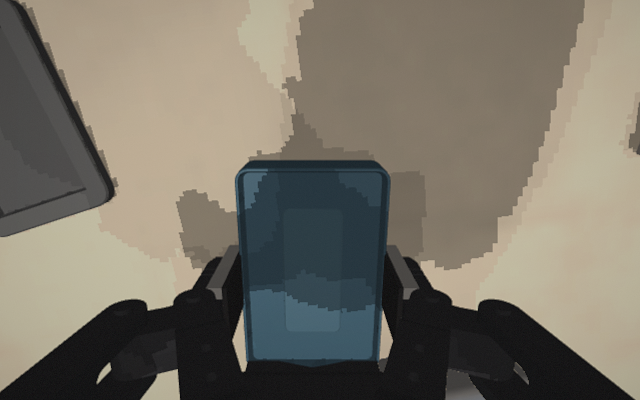

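Call:
play_rows --plan '[0, 0, 0, 0, 0, 0, 0, 0, 0, 0, 0, 0, 0, 0, -5, 0, 0, 0, 0, 0, 0, 0, 0, 0]' --hand 85

```text
clock: 7.8
eef_pos: [0.4793, -0.114, 0.0142]
tool_rot: [0.066, 0.998, -0.0, 0.0]
ft_force: [-0.0, 0.1, -0.3]
grip_width: 0.0729
```

Call:
play_rows --plan '[0, 0, 0, 0, 0, 0, 0, 0, 0, 0, 0, 0, 0, 0, 0, 0, 0, 0, 0, 0, 0, 0, 0, 0, 0, 0, 0, 0, 0, 0]' --hand 40

```text
clock: 8.43
eef_pos: [0.4793, -0.114, 0.0144]
tool_rot: [0.066, 0.998, -0.0, 0.0]
ft_force: [-0.6, 0.9, 6.1]
grip_width: 0.0554
```

```bash

python3 - <<'E'
from h import *
obs(); c,w=snap('w5.png'); np.savez('w5.npz',f=c['frame'],w=w,K=c['K'],T=c['cam_to_world'])
print(rect(blue(c['frame']),c['K'],c['cam_to_world'],0.0165))
for v in range(225,300,8): print(v,w[v,225].round(4),w[v,232].round(4),w[v,238].round(4))
E
```

```text
t 8.43 p [ 479.3 -114.    14.4] ydir deg 82.41 zdir [ 9.e-04 -2.e-04 -1.e+00] q [-0.23  0.45 -0.35  0.77  0.   -0.1 ] F [-0.6  0.9  6.1] T [0.09 0.18 0.05] grip 55.4
[{'px': [238, 161, 149, 204], 'c': (478.8, -113.8), 'size': (91.0, 56.8), 'ang': -7.59}]
225 [ 0.4597 -0.1496  0.0008] [ 0.4606 -0.147  -0.0007] [ 0.4609 -0.1444 -0.0005]
233 [ 4.637e-01 -1.506e-01  1.000e-04] [ 4.642e-01 -1.476e-01 -2.000e-04] [ 4.646e-01 -1.450e-01 -2.000e-04]
241 [ 4.674e-01 -1.513e-01  3.000e-04] [ 4.677e-01 -1.482e-01  3.000e-04] [ 0.4688 -0.1461 -0.0015]
249 [ 0.472  -0.1527 -0.0017] [ 0.4648 -0.1442  0.0161] [ 0.4656 -0.1421  0.0149]
257 [ 0.465  -0.1455  0.0226] [ 0.4653 -0.1428  0.0226] [ 0.4659 -0.1407  0.0221]
265 [ 0.4654 -0.1441  0.0285] [ 0.466  -0.1417  0.0281] [ 0.4667 -0.1398  0.0272]
273 [ 0.4654 -0.1426  0.0349] [ 0.4653 -0.1399  0.0357] [ 0.4694 -0.1401  0.0284]
281 [ 0.4654 -0.1412  0.0407] [ 0.4666 -0.1394  0.0391] [ 0.4726 -0.1407  0.0283]
289 [ 0.4663 -0.1406  0.0443] [ 0.4708 -0.1408  0.0368] [ 0.4752 -0.141   0.0296]
297 [ 0.469  -0.141   0.0447] [ 0.4732 -0.141   0.0381] [ 0.4782 -0.1414  0.0302]
```

```bash

python3 - <<'E'
from h import *
d=np.load('w5.npz');w=d['w'];f=d['f']
for u in (206,210,214,218,222,226,230,234,236,238):
    z=w[:,u,2]; v=[v for v in range(225,320) if z[v]>0.006][:1]
    if v: v=v[0]; print(u,v,w[v,u].round(4),w[v+1,u].round(4),w[v+2,u].round(4))
cv2.imwrite('pics/w5z.png',np.clip(1.8*cv2.resize(f[220:330,180:280],None,fx=5,fy=5,interpolation=cv2.INTER_CUBIC).astype(float),0,255).astype(np.uint8))
E
```

```text
206 266 [ 0.4675 -0.1533  0.0231] [ 0.4674 -0.153   0.0242] [ 0.4682 -0.1534  0.0234]
210 261 [ 0.4679 -0.1532  0.0182] [ 0.4685 -0.1534  0.0178] [ 0.4679 -0.1527  0.0199]
214 258 [ 0.4679 -0.1522  0.0158] [ 0.4682 -0.1522  0.0161] [ 0.4682 -0.152   0.017 ]
218 256 [ 0.4687 -0.1516  0.0124] [ 0.4682 -0.151   0.0146] [ 0.4679 -0.1505  0.0162]
222 256 [ 0.468  -0.1493  0.0144] [ 0.4684 -0.1494  0.0145] [ 0.4683 -0.149   0.0159]
226 251 [ 0.4645 -0.1461  0.018 ] [ 0.4646 -0.1459  0.0188] [ 0.4648 -0.1458  0.0193]
230 245 [ 0.4652 -0.1463  0.0108] [ 0.4646 -0.1456  0.0133] [ 0.4642 -0.145   0.0153]
234 245 [ 0.4651 -0.1444  0.0116] [ 0.4646 -0.1438  0.0138] [ 0.465  -0.1439  0.0139]
236 245 [ 0.4648 -0.1433  0.0124] [ 0.4652 -0.1434  0.0125] [ 0.465  -0.143   0.0141]
238 245 [ 0.4655 -0.1428  0.0112] [ 0.4656 -0.1427  0.0119] [ 0.4654 -0.1424  0.0135]
```

View pics/w5z.png

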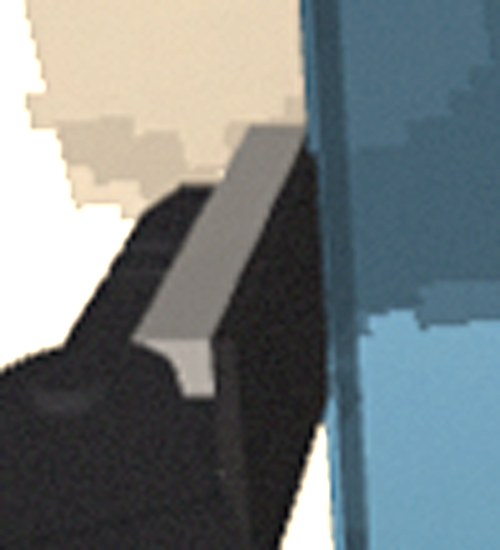

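Call:
play_rows --plan '[0, 0, 0, 0, 0, 0, 0, 0, 0, 0, 0, 0, 0, 0, 6.5, 0, 0, 0, 0, 0, 0, 0, 0, 0]' --hand 85

```text
clock: 8.98
eef_pos: [0.4781, -0.1137, 0.0064]
tool_rot: [0.066, 0.998, 0.0, -0.001]
ft_force: [-0.0, 0.5, -0.4]
grip_width: 0.0724
```

Call:
play_rows --plan '[0, 0, 0, 0, 0, 0, 0, 0, 0, 0, 0, 0, 0, 0, 0, 0, 0, 0, 0, 0, 0, 0, 0, 0, 0, 0, 0, 0, 0, 0]' --hand 40

```text
clock: 9.6
eef_pos: [0.4791, -0.114, 0.0074]
tool_rot: [0.066, 0.998, -0.0, 0.0]
ft_force: [-0.7, -0.3, 1.7]
grip_width: 0.0558
```

```bash

python3 - <<'E'
from h import *
o,M=obs(); c,w=snap('w6.png'); np.savez('w6.npz',f=c['frame'],w=w,K=c['K'],T=c['cam_to_world'])
r=rect(blue(c['frame']),c['K'],c['cam_to_world'],0.0165);print(r)
print('lid in tool', M[:2,:2].T@(np.array(r[0]['c'])-o['eef_pos'][:2]*1000))
for u in (230,234,236,238):
    z=w[:,u,2]; v=[v for v in range(225,320) if z[v]>0.003][:1]
    if v: v=v[0]; print(u,v,w[v,u].round(4),w[v+1,u].round(4),w[v+2,u].round(4))
E
```

```text
t 9.6 p [ 479.1 -114.     7.4] ydir deg 82.41 zdir [ 3.e-04 -1.e-04 -1.e+00] q [-0.23  0.46 -0.36  0.75  0.   -0.1 ] F [-0.7 -0.3  1.7] T [ 0.05 -0.04  0.01] grip 55.8
[{'px': [235, 166, 156, 202], 'c': (476.5, -113.4), 'size': (85.8, 56.7), 'ang': -7.6}]
lid in tool [2.61756265 0.22636026]
230 245 [ 0.4645 -0.1458  0.0052] [nan nan nan] [ 0.4649 -0.1457  0.0061]
234 245 [ 0.4643 -0.1439  0.0061] [ 0.4648 -0.144   0.006 ] [ 0.4648 -0.1438  0.0069]
236 225 [ 0.4522 -0.1385  0.0166] [ 0.4525 -0.1385  0.0168] [ 0.4533 -0.1389  0.0156]
238 225 [ 0.452  -0.1376  0.0173] [ 0.4524 -0.1377  0.0173] [ 0.4533 -0.1381  0.016 ]
```

View pics/w6.png

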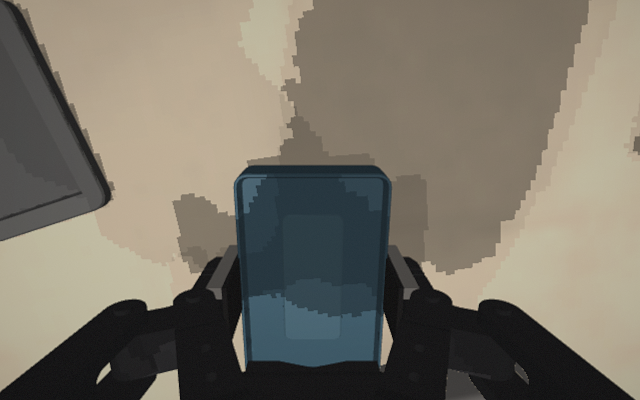

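Call:
play_rows --plan '[0, 0, -8, 0, 0, 0, 0, 0, -20, 0, 0, 0, 0, 0, -40, 0, 0, 0, 0, 0, -45, 0, 0, 0, 0, 0, -27, 0, 0, 0.1, 0, 0, -10, 0, 0, 0.105, 8, 21, 0, 0, 0, 0, 15, 42, 0, 0, 0, 0, 18, 50, 0, 0, 0, 0, 18, 50, 0, 0, 0, 0, 18, 50, 0, 0, 0, 0, 18, 50, 0, 0, 0, 0, 14, 40, 0, 0, 0, 0, 10, 28, 0, 0, 0, 0, 4, 11, 0, 0, 0, 0, 0, 0, 0, 0, 0, 0, 0, 0, 0, 0, 0, 0]'

```text
clock: 11.78
eef_pos: [0.476, 0.2483, 0.1573]
tool_rot: [0.169, 0.986, -0.0, -0.0]
ft_force: [-0.6, -0.6, 0.0]
grip_width: 0.0552
```

```bash

python3 - <<'E'
from h import *
o,M=obs(); c,w=snap('w7.png'); np.savez('w7.npz',f=c['frame'],w=w,K=c['K'],T=c['cam_to_world'])
E
```

```text
t 11.78 p [476.  248.3 157.3] ydir deg 70.59 zdir [-5.e-04 -8.e-04 -1.e+00] q [ 0.48  0.36 -0.05  1.16 -0.    0.82] F [-0.6 -0.6  0. ] T [0.02 0.02 0.01] grip 55.2
```

View pics/w7.png

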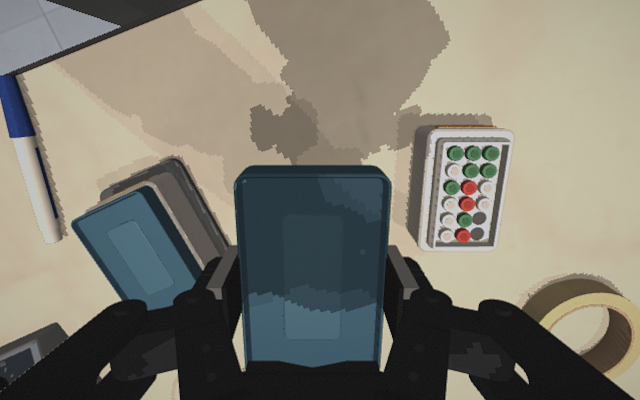

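```bash
cat >> h.py <<'E'
def crect(w,box,z0,z1,q=None):
    v0,v1,u0,u1=box; p=w[v0:v1,u0:u1].reshape(-1,3); p=p[(p[:,2]>z0)&(p[:,2]<z1)]
    (cx,cy),(a,b),ang=cv2.minAreaRect((p[:,:2]*1000).astype(np.float32))
    if a<b: a,b,ang=b,a,ang+90
    ang=(ang+90)%180-90
    return len(p),round(cx,1),round(cy,1),round(a,1),round(b,1),round(ang,2),'zmed',np.round(np.median(p[:,2])*1000,1)
E
python3 - <<'E'
from h import *
d=np.load('w7.npz');w=d['w'];f=d['f']
bx=(110,260,400,530)
z=w[110:260,400:530,2]*1000
print(np.histogram(z[~np.isnan(z)],bins=np.arange(-2,60,2)))
for zz in ((.0385,.056),(.0385,.0435),(.047,.056),(.02,.056)): print(zz,crect(w,bx,*zz))
m=np.zeros((400,640),bool); s=(w[...,2]>.0385)&(w[...,2]<.056); m[110:260,400:530]=s[110:260,400:530]
print(rect(m,d['K'],d['T'],0.041))
cv2.imwrite('pics/w7z.png',np.clip(1.5*cv2.resize(f[110:260,400:530],None,fx=4,fy=4,interpolation=cv2.INTER_CUBIC).astype(float),0,255).astype(np.uint8))
E
```

```text
(array([4122, 3304,    2,    6,   54,   83,  119,  105,   75,   83,   88,
         95,   88,   94,  151,   97,  154,  143,   23,   90,  521, 2394,
       2010,  671, 1437, 2440,  856,   39,    0,    0]), array([-2,  0,  2,  4,  6,  8, 10, 12, 14, 16, 18, 20, 22, 24, 26, 28, 30,
       32, 34, 36, 38, 40, 42, 44, 46, 48, 50, 52, 54, 56, 58]))
(0.0385, 0.056) (10321, 513.2, 353.3, 93.7, 62.3, -19.42, 'zmed', np.float64(44.9))
(0.0385, 0.0435) (4653, 513.2, 353.3, 93.7, 62.3, -19.42, 'zmed', np.float64(41.6))
(0.047, 0.056) (4310, 511.9, 352.7, 79.8, 48.6, -19.46, 'zmed', np.float64(48.7))
(0.02, 0.056) (11303, 512.7, 353.5, 94.7, 62.4, -19.41, 'zmed', np.float64(43.5))
[{'px': [418, 128, 97, 124], 'c': (512.3, 352.6), 'size': (92.7, 61.7), 'ang': -19.41}]
```

View pics/w7z.png

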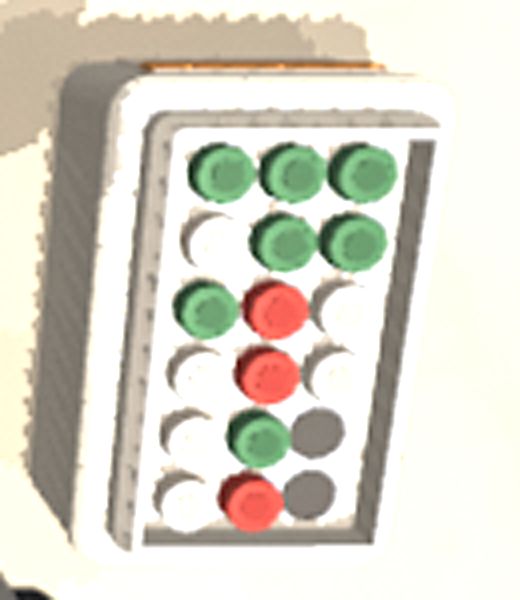

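Call:
play_rows --plan '[0, 20, 0, 0, 0, 0, 0.5, 40, 0, 0, 0, 0, 0, 35, 0, 0, 0, 0, 0, 15.8, 0, 0, 0, 0, 0, 0, 15, 0, 0, 0, 0, 0, 35, 0, 0, 0, 0, 0, 28, 0, 0, 0, 0, 0, 10, 0, 0, 0, 0, 0, 0, 0, 0, 0, 0, 0, 0, 0, 0, 0]'

```text
clock: 13.08
eef_pos: [0.5132, 0.3543, 0.0707]
tool_rot: [0.168, 0.986, 0.001, 0.001]
ft_force: [-0.0, -0.0, -0.2]
grip_width: 0.0557
```

```bash

python3 - <<'E'
from h import *
o,M=obs(); c,w=snap('w8.png'); np.savez('w8.npz',f=c['frame'],w=w,K=c['K'],T=c['cam_to_world'])
E
```

```text
t 13.07 p [513.2 354.3  70.7] ydir deg 70.63 zdir [ 0.0019  0.0013 -1.    ] q [ 0.6   0.6   0.09  1.06 -0.    0.94] F [-0.  -0.  -0.2] T [-0.04 -0.02 -0.02] grip 55.7
```

View pics/w8.png

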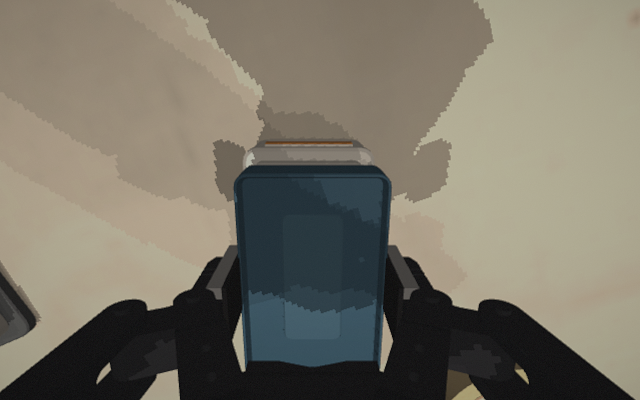

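Call:
play_rows --plan '[0, 0, 0, 0, 0, 0, 0, 0, 0, 0, 0, 0]'

```text
clock: 13.38
eef_pos: [0.5126, 0.3545, 0.07]
tool_rot: [0.168, 0.986, 0.0, 0.0]
ft_force: [-0.3, 0.4, -0.6]
grip_width: 0.0559
```

```bash

python3 - <<'E'
from h import *
o,M=obs()
for i in range(3): bot.camera('wrist'); o,M=obs()
c=bot.camera('wrist');f=c['frame'];w=cloud(c)
z=w[...,2]
# tub columns at rows 150-160 and lid columns
for v in (150,154,158,200,210):
    s=(z[v]>(0.03 if v<165 else 0.06)); s[:180]=0;s[460:]=0
    u=np.where(s)[0]; print(v,u.min(),u.max(),(u.min()+u.max())/2, np.nanmedian(z[v,u]).round(4),np.linalg.norm(0))
E
```

```text
t 13.38 p [512.6 354.5  70. ] ydir deg 70.67 zdir [ 1.e-03  7.e-04 -1.e+00] q [ 0.61  0.6   0.09  1.06 -0.    0.94] F [-0.3  0.4 -0.6] T [-0.03 -0.03  0.03] grip 55.9
t 13.43 p [512.5 354.4  69.8] ydir deg 70.67 zdir [ 7.e-04  5.e-04 -1.e+00] q [ 0.61  0.6   0.09  1.06 -0.    0.94] F [ 0.  -0.6 -1.1] T [-0.01  0.04 -0.01] grip 55.7
t 13.47 p [512.4 354.4  69.6] ydir deg 70.67 zdir [ 4.e-04  3.e-04 -1.e+00] q [ 0.61  0.6   0.09  1.06 -0.    0.94] F [-0.6 -0.6 -0.4] T [0.04 0.   0.03] grip 55.8
t 13.53 p [512.4 354.3  69.5] ydir deg 70.67 zdir [ 3.e-04  2.e-04 -1.e+00] q [ 0.61  0.6   0.09  1.06 -0.    0.94] F [ 0.3 -0.2 -0.6] T [ 0.03 -0.01  0.03] grip 55.6
150 251 367 309.0 0.0402 0.0
154 247 372 309.5 0.0407 0.0
158 244 374 309.0 0.0408 0.0
200 235 390 312.5 0.0745 0.0
210 235 390 312.5 0.0744 0.0
```

```bash

python3 - <<'E'
from h import *
o,M=obs()
c=bot.camera('wrist');w=cloud(c)
t=(w-o['eef_pos'])@M*1000
for u in (270,300,312,330,350):
    col=t[:,u,:];z=w[:,u,2]
    a=np.where((z>0.038)&(z<0.043))[0]; b=np.where((z>0.066)&(z<.085))[0]
    print(u,'tub near x',np.nanpercentile(col[a,0],97).round(1),'rows',a.min(),'lid near x',np.nanpercentile(col[b,0],98).round(1),b.min(),w[b.min()+2:b.min()+10:2,u,2].round(4))
E
```

```text
t 13.57 p [512.3 354.3  69.4] ydir deg 70.67 zdir [ 1.e-04  1.e-04 -1.e+00] q [ 0.61  0.6   0.09  1.06 -0.    0.94] F [ 0.2 -0.1  0.1] T [-0.05  0.03 -0.04] grip 55.6
270 tub near x 45.4 rows 149 lid near x 42.9 167 [0.0721 0.0741 0.077  0.079 ]
300 tub near x 45.4 rows 149 lid near x 42.8 167 [0.0709 0.0739 0.0768 0.0773]
312 tub near x 45.4 rows 149 lid near x 42.9 167 [0.0706 0.0754 0.0782 0.0778]
330 tub near x 45.4 rows 149 lid near x 42.9 167 [0.071  0.0749 0.0783 0.0783]
350 tub near x 45.3 rows 149 lid near x 42.9 166 [0.0692 0.073  0.0767 0.0778]
```

Call:
play_rows --plan '[0.7, -1.5, 0, 0, 0, 0, 0, 0, 8, 0, 0, 0, 0, 0, 0, 0, 0, 0, 0, 0, 3, 0, 0, 0, 0, 0, 2, 0, 0, 0, 0, 0, 2, 0, 0, 0, 0, 0, 0, 0, 0, 0]'

```text
clock: 14.5
eef_pos: [0.511, 0.353, 0.0541]
tool_rot: [0.168, 0.986, -0.0, -0.0]
ft_force: [0.1, -0.0, -0.6]
grip_width: 0.0555
```

```bash

python3 - <<'E'
from h import *
o,M=obs()
c,w=snap('w9.png')
t=(w-o['eef_pos'])@M*1000;z=w[...,2]
u=312
a=np.where((z[:,u]>0.038)&(z[:,u]<0.043))[0]; b=np.where((z[:,u]>0.048)&(z[:,u]<.085))[0]
print('tub',np.nanpercentile(t[a,u,0],97),'lid',np.nanpercentile(t[b,u,0],98))
v=a.min()+6
for v in (v,v+2,210):
    s=(z[v]>(0.03 if v<165 else 0.055)); s[:180]=0;s[460:]=0
    uu=np.where(s)[0]; print(v,uu.min(),uu.max(),(uu.min()+uu.max())/2)
E
```

```text
t 14.5 p [511.  353.   54.1] ydir deg 70.66 zdir [-3.e-04 -2.e-04 -1.e+00] q [0.6  0.61 0.06 1.02 0.   0.94] F [ 0.1 -0.  -0.6] T [-0.03 -0.04 -0.01] grip 55.5
tub 44.859018592491736 lid 42.97995935558481
162 244 382 313.0
164 243 383 313.0
210 235 390 312.5
```

Call:
play_rows --plan '[0, 0, 2, 0, 0, 0, 0, 0, 2, 0, 0, 0, 0, 0, 1.5, 0, 0, 0, 0, 0, 0.5, 0, 0, 0, 0, 0, 0, 0, 0, 0, 0, 0, 0, 0, 0, 0, 0, 0, 0, 0, 0, 0]'

```text
clock: 15.42
eef_pos: [0.5111, 0.353, 0.0489]
tool_rot: [0.168, 0.986, 0.0, 0.0]
ft_force: [-1.8, -1.4, 4.8]
grip_width: 0.056
```

Call:
play_rows --plan '[0, 0, 0.8, 0, 0, 0, 0, 0, 0, 0, 0, 0, 0, 0, 0, 0, 0, 0]'

```text
clock: 15.8
eef_pos: [0.5111, 0.353, 0.0489]
tool_rot: [0.168, 0.986, 0.0, 0.0]
ft_force: [-3.6, -1.2, 9.2]
grip_width: 0.0559
```

Call:
play_rows --plan '[0, 0, 0, 0, 0, 0, 0, 0, 0, 0, 0, 0, 0, 0, 0, 0, 0, 0, 0, 0, 0, 0, 0, 0]' --hand 80

```text
clock: 16.3
eef_pos: [0.5111, 0.353, 0.0471]
tool_rot: [0.168, 0.986, -0.0, -0.0]
ft_force: [0.3, 0.4, -0.0]
grip_width: 0.068
```

```bash

python3 - <<'E'
from h import *
o,M=obs()
c,w=snap('w10.png')
z=w[...,2]
for u in (265,312,360): print(u,[float(z[v,u].round(4)) for v in range(170,350,20)])
E
```

```text
t 16.3 p [511.1 353.   47.1] ydir deg 70.66 zdir [-4.e-04 -3.e-04 -1.e+00] q [ 0.6   0.62  0.06  1.01 -0.    0.94] F [ 0.3  0.4 -0. ] T [0.06 0.02 0.04] grip 68.0
265 [0.0505, 0.0536, 0.0539, 0.054, 0.0535, 0.054, 0.0538, 0.0539, 0.0551]
312 [0.0502, 0.053, 0.0536, 0.054, 0.0539, 0.055, 0.0547, 0.0541, 0.0542]
360 [0.0501, 0.0537, 0.0539, 0.0539, 0.0531, 0.0533, 0.0541, 0.0542, 0.054]
```

View pics/w10.png

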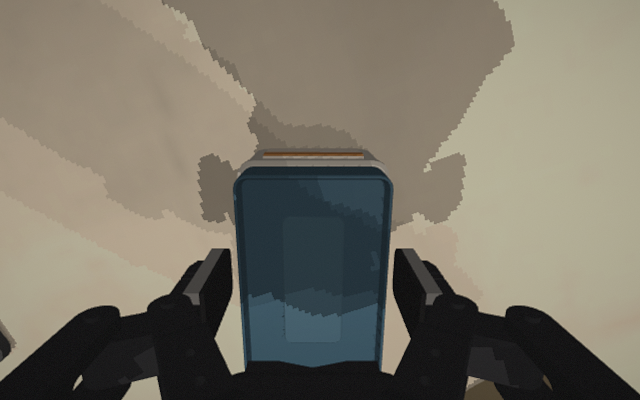

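Call:
play_rows --plan '[0, 0, -25, 0, 0, 0, 0, 0, -40, 0, 0, 0, 0, 0, -35, 0, 0, -0.165, 0, 0, -15, 0, 0, -0.165, 0, 0, 0, 0, 0, -0.165, 0, 0, 0, 0, 0, -0.165, 8, -20, 0, 0, 0, 0, 17, -40, 0, 0, 0, 0, 22, -52, 0, 0, 0, 0, 22, -52, 0, 0, 0, 0, 22, -52, 0, 0, 0, 0, 22, -52, 0, 0, 0, 0, 22, -52, 0, 0, 0, 0, 22, -52, 0, 0, 0, 0, 22, -52, 0, 0, 0, 0, 22, -52, 0, 0, 0, 0, 22, -52, 0, 0, 0, 0, 22, -52, 0, 0, 0, 0, 18, -40, 0, 0, 0, 0, 12, -26, 0, 0, 0, 0]'

```text
clock: 18.85
eef_pos: [0.4545, -0.3491, 0.1624]
tool_rot: [-0.16, 0.987, -0.0, 0.0]
ft_force: [0.5, -0.4, -0.5]
grip_width: 0.0685
```

Call:
play_rows --plan '[5, -12, 0, 0, 0, 0, 0, 0, 0, 0, 0, 0, 0, 0, 0, 0, 0, 0]' --hand 100

```text
clock: 19.23
eef_pos: [0.4543, -0.3586, 0.1625]
tool_rot: [-0.161, 0.987, 0.0, -0.0]
ft_force: [0.0, 1.1, 0.5]
grip_width: 0.0858
```

```bash

python3 - <<'E'
from h import *
o,M=obs()
c,w=snap('w11.png');np.savez('w11.npz',f=c['frame'],w=w,K=c['K'],T=c['cam_to_world'])
print(rect(blue(c['frame']),c['K'],c['cam_to_world'],0.058))
E
```

```text
t 19.23 p [ 454.3 -358.6  162.5] ydir deg 108.55 zdir [-3.e-04  7.e-04 -1.e+00] q [-0.67  0.44  0.08  1.21  0.   -0.99] F [0.  1.1 0.5] T [ 0.01 -0.03 -0.07] grip 85.8
[{'px': [269, 143, 87, 126], 'c': (462.3, -357.4), 'size': (89.7, 55.7), 'ang': 14.08}]
```

View pics/w11.png

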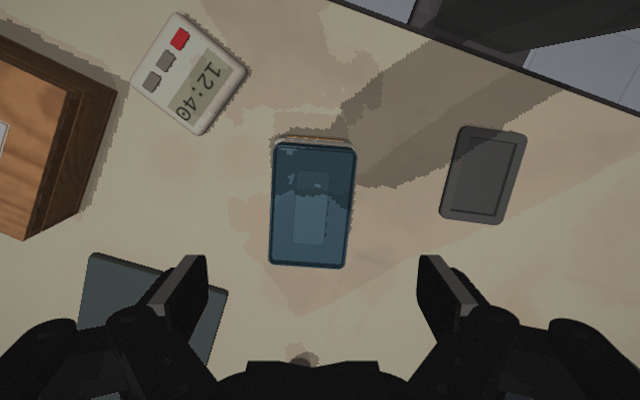

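Call:
play_rows --plan '[0, 0, 0, 0, 0, 0.078, -8, -0.8, 20, 0, 0, 0, 0, 0, 40, 0, 0, 0, 0, 0, 40, 0, 0, 0, 0, 0, 28, 0, 0, 0, 0, 0, 12, 0, 0, 0, 0, 0, 4.5, 0, 0, 0, 0, 0, 0, 0, 0, 0]'

```text
clock: 20.27
eef_pos: [0.4628, -0.3588, 0.0189]
tool_rot: [-0.122, 0.993, -0.001, 0.001]
ft_force: [0.2, -0.8, 0.1]
grip_width: 0.0855
```

Call:
play_rows --plan '[0, 0, 0, 0, 0, 0, 0, 0, 0, 0, 0, 0, 0, 0, 0, 0, 0, 0, 0, 0, 0, 0, 0, 0, 0, 0, 0, 0, 0, 0]' --hand 40

```text
clock: 20.9
eef_pos: [0.4629, -0.3592, 0.0195]
tool_rot: [-0.122, 0.993, -0.001, 0.001]
ft_force: [-0.5, 1.2, 6.6]
grip_width: 0.0592
```

```bash

python3 - <<'E'
from h import *
o,M=obs()
c,w=snap('w12.png');np.savez('w12.npz',f=c['frame'],w=w,K=c['K'],T=c['cam_to_world'])
r=rect(blue(c['frame']),c['K'],c['cam_to_world'],0.058);print(r)
t=(w-o['eef_pos'])@M*1000;z=w[...,2]
for u in (280,312,340): print([ (v,t[v,u].round(1).tolist()) for v in (160,180,200)])
E
```

```text
t 20.9 p [ 462.9 -359.2   19.5] ydir deg 104.01 zdir [ 0.0022 -0.0013 -1.    ] q [-0.66  0.59 -0.08  0.9   0.   -0.9 ] F [-0.5  1.2  6.6] T [0.26 0.12 0.02] grip 59.2
[{'px': [211, 183, 203, 190], 'c': (447.5, -363.2), 'size': (62.5, 56.6), 'ang': 14.56}]
[(160, [46.1, -12.1, -1.1]), (180, [43.3, -10.5, -20.8]), (200, [40.7, -9.4, -34.3])]
[(160, [46.1, -0.2, -1.0]), (180, [43.4, -0.2, -21.2]), (200, [40.7, -0.2, -34.2])]
[(160, [46.1, 10.3, -0.6]), (180, [43.6, 8.7, -21.8]), (200, [40.8, 7.8, -34.5])]
```

View pics/w12.png

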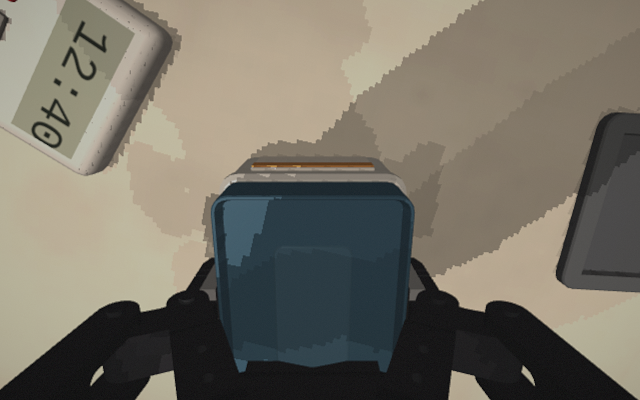

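Call:
play_rows --plan '[0, 0, -6, 0, 0, 0, 0, 0, -18, 0, 0, 0, 0, 0, -35, 0, 0, 0, 0, 0, -42, 0, 0, 0, 0, 0, -28, 0, 0, 0.076, 0, 0, -12, 0, 0, 0.076, -3, 20, 0, 0, 0, 0, -6, 38, 0, 0, 0, 0, -7, 48, 0, 0, 0, 0, -7, 48, 0, 0, 0, 0, -7, 48, 0, 0, 0, 0, -7, 48, 0, 0, 0, 0, -7, 48, 0, 0, 0, 0, -6, 38, 0, 0, 0, 0, -4, 21, 0, 0, 0, 0, -2, 8.5, 0, 0, 0, 0, 0, 0, 0, 0, 0, 0, 0, 0, 0, 0, 0, 0, 0, 0, 0, 0, 0, 0]'

```text
clock: 23.32
eef_pos: [0.4839, 0.0096, 0.1589]
tool_rot: [-0.045, 0.999, -0.0, -0.0]
ft_force: [0.5, -0.7, -2.7]
grip_width: 0.0589
```

```bash

python3 - <<'E'
from h import *
o,M=obs()
c,w=snap('w13.png');np.savez('w13.npz',f=c['frame'],w=w,K=c['K'],T=c['cam_to_world'])
for z in (.062,.064,.066): print(rect(blue(c['frame']),c['K'],c['cam_to_world'],z))
z=w[...,2]; print([float(z[v,480].round(4)) for v in range(120,300,10)])
E
```

```text
t 23.32 p [483.9   9.6 158.9] ydir deg 95.22 zdir [-3.e-04 -2.e-04 -1.e+00] q [ 0.02  0.26 -0.19  1.12 -0.   -0.07] F [ 0.5 -0.7 -2.7] T [-0.01  0.01  0.  ] grip 58.9
[{'px': [367, 0, 32, 32], 'c': (365.2, 40.2), 'size': (17.3, 12.8), 'ang': -14.52}, {'px': [423, 136, 105, 128], 'c': (475.6, 117.6), 'size': (89.8, 61.6), 'ang': 5.07}, {'px': [211, 183, 203, 189], 'c': (547.5, 15.5), 'size': (152.4, 139.0), 'ang': 5.2}]
[{'px': [367, 0, 32, 32], 'c': (365.7, 39.9), 'size': (17.1, 12.7), 'ang': -14.52}, {'px': [423, 136, 105, 128], 'c': (475.0, 116.6), 'size': (89.0, 61.1), 'ang': 5.07}, {'px': [211, 183, 203, 189], 'c': (546.3, 15.4), 'size': (151.1, 137.8), 'ang': 5.2}]
[{'px': [367, 0, 32, 32], 'c': (366.1, 39.5), 'size': (17.0, 12.5), 'ang': -14.52}, {'px': [423, 136, 105, 128], 'c': (474.5, 115.6), 'size': (88.2, 60.5), 'ang': 5.07}, {'px': [211, 183, 203, 189], 'c': (545.1, 15.3), 'size': (149.7, 136.5), 'ang': 5.2}]
[0.0111, 0.0387, 0.062, 0.0604, 0.0594, 0.0596, 0.0614, 0.0596, 0.0594, 0.0606, 0.0592, 0.0607, 0.06, 0.0604, 0.0617, 0.0002, -0.001, 0.0005]
```

View pics/w13.png

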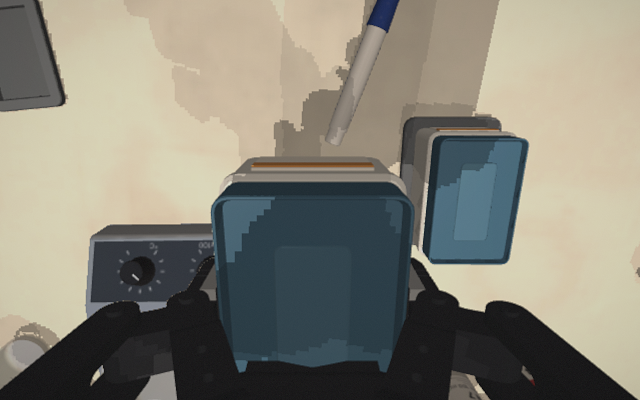

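Call:
play_rows --plan '[0, 14, 0, 0, 0, 0, -0.6, 32, 0, 0, 0, 0, -0.5, 36, 0, 0, 0, 0, 0, 20, 0, 0, 0, 0, 0, 8, 10, 0, 0, 0, 0, 0, 22, 0, 0, 0, 0, 0, 19, 0, 0, 0, 0, 0, 10, 0, 0, 0, 0, 0, 0, 0, 0, 0, 0, 0, 0, 0, 0, 0, 0, 0, 0, 0, 0, 0]'

```text
clock: 24.75
eef_pos: [0.4757, 0.1202, 0.0988]
tool_rot: [-0.046, 0.999, 0.0, 0.001]
ft_force: [0.7, 0.1, -2.9]
grip_width: 0.0594
```

```bash
cat >> h.py <<'E'
def ends(zlow,zheld,u0=180,u1=450):
    """zlow,zheld: z windows (m) of near-end faces; prints near x and lateral centre in tool frame"""
    o,M=obs(); c=bot.camera('wrist'); w=cloud(c); t=(w-o['eef_pos'])@M*1000; z=w[...,2]
    for nm,(a,b) in (('low',zlow),('held',zheld)):
        m=(z>a)&(z<b)&(t[...,0]>20)&(np.abs(t[...,1])<40); m[:,:u0]=0;m[:,u1:]=0
        n,l,st,cc=cv2.connectedComponentsWithStats(m.astype(np.uint8)); 
        if n<2: print(nm,'none');continue
        i=1+np.argmax(st[1:,4]); p=t[l==i]
        cen=np.abs(p[:,1])<18
        A=np.c_[p[cen,1],np.ones(cen.sum())]
        # near x as function of lateral bins
        xs=[np.percentile(p[(p[:,1]>q)&(p[:,1]<q+6),0],95) for q in range(-18,18,6) if ((p[:,1]>q)&(p[:,1]<q+6)).sum()>3]
        print(nm,st[i].tolist(),'nearx',np.round(xs,1),'y',np.percentile(p[:,1],[0.5,99.5]).round(1),'mid',p[:,1].min().round(1)/2+p[:,1].max().round(1)/2,'px',st[i,0]+st[i,2]/2)
    return c,w,t
E
python3 - <<'E'
from h import *
c,w,t=ends((.012,.046),(.085,.12))
cv2.imwrite('pics/w14.png',c['frame'])
np.savez('w14.npz',f=c['frame'],w=w,t=t)
E
```

```text
t 24.75 p [475.7 120.2  98.8] ydir deg 95.29 zdir [ 1.6e-03  4.0e-04 -1.0e+00] q [ 0.25  0.33 -0.26  0.97 -0.    0.16] F [ 0.7  0.1 -2.9] T [-0.01  0.02  0.02] grip 59.4
low [261, 133, 103, 10, 708] nearx [47.8 47.8 47.7 47.7 47.7 47.7] y [-26.6  26. ] mid -0.25 px 312.5
held [219, 156, 188, 40, 3237] nearx [46.6 46.6 46.6 46.6 46.6 46.6] y [-29.5  29.4] mid 0.09999999999999964 px 313.0
```

View pics/w14.png

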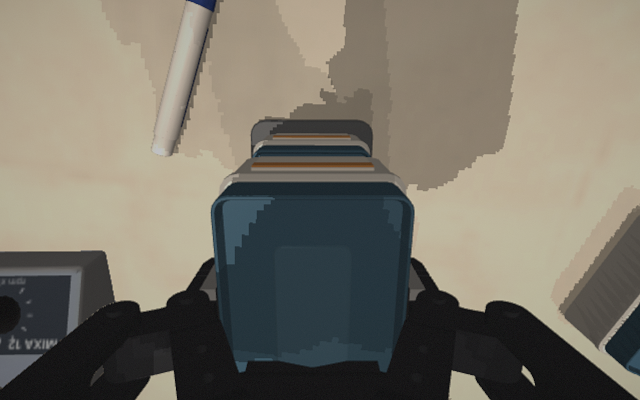

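```bash

python3 - <<'E'
from h import *
d=np.load('w14.npz');t=d['t'];w=d['w'];
for u in (290,312,335): print([(v,float(t[v,u,0].round(1)),float((w[v,u,2]*1000).round(1))) for v in range(126,200,2)])
E
```

```text
[(126, 50.4, 9.5), (128, 49.2, 9.8), (130, 48.0, 10.0), (132, 46.7, 8.7), (134, 47.1, 23.6), (136, 47.5, 36.7), (138, 46.8, 39.3), (140, 46.5, 45.5), (142, 45.7, 47.2), (144, 44.5, 46.2), (146, 44.6, 53.5), (148, 44.5, 59.3), (150, 44.0, 62.8), (152, 43.2, 63.5), (154, 41.7, 60.4), (156, 46.2, 91.7), (158, 46.0, 94.7), (160, 45.9, 98.7), (162, 46.8, 107.0), (164, 46.7, 110.1), (166, 46.1, 110.8), (168, 45.3, 110.3), (170, 44.9, 111.7), (172, 45.8, 118.9), (174, 45.1, 118.8), (176, 44.7, 120.0), (178, 44.2, 120.5), (180, 43.6, 120.6), (182, 43.3, 122.2), (184, 43.2, 124.2), (186, 43.3, 127.2), (188, 43.3, 129.5), (190, 43.4, 132.1), (192, 43.3, 133.7), (194, 43.4, 136.2), (196, 43.1, 137.0), (198, 42.7, 137.6)]
[(126, 50.4, 9.8), (128, 49.3, 10.2), (130, 48.1, 10.2), (132, 46.7, 9.1), (134, 47.2, 24.1), (136, 47.6, 37.4), (138, 46.6, 37.8), (140, 46.6, 46.4), (142, 45.7, 46.7), (144, 44.7, 47.1), (146, 44.4, 52.4), (148, 44.6, 60.2), (150, 44.1, 63.2), (152, 43.1, 62.8), (154, 41.6, 59.7), (156, 45.9, 90.1), (158, 45.9, 94.5), (160, 45.9, 98.6), (162, 46.6, 105.9), (164, 46.5, 109.2),
[... 361 characters left out ...]
(128, 49.2, 9.2), (130, 48.0, 9.8), (132, 46.8, 10.1), (134, 47.0, 22.4), (136, 47.8, 38.7), (138, 46.6, 37.6), (140, 46.6, 45.8), (142, 45.6, 46.3), (144, 44.7, 47.5), (146, 44.5, 53.0), (148, 44.5, 59.8), (150, 44.2, 64.0), (152, 43.1, 63.0), (154, 41.5, 59.0), (156, 46.1, 90.8), (158, 45.8, 93.6), (160, 46.1, 99.5), (162, 46.7, 106.5), (164, 46.4, 108.8), (166, 46.2, 111.2), (168, 45.5, 111.5), (170, 44.9, 111.9), (172, 45.3, 116.5), (174, 45.5, 120.5), (176, 44.8, 120.2), (178, 44.1, 119.9), (180, 43.5, 120.3), (182, 43.3, 122.1), (184, 43.5, 125.6), (186, 43.2, 126.7), (188, 43.2, 129.1), (190, 43.5, 132.3), (192, 43.2, 133.5), (194, 43.5, 136.4), (196, 43.0, 136.8), (198, 42.7, 137.8)]
```

Call:
play_rows --plan '[0, 0, 0, 0, 0, 0, 0, 0, 0, 0, 0, 0]'

```text
clock: 25.05
eef_pos: [0.4751, 0.1201, 0.0982]
tool_rot: [-0.046, 0.999, 0.0, 0.0]
ft_force: [-0.3, -0.3, -2.7]
grip_width: 0.0592
```

```bash

python3 - <<'E'
from h import *
c,w,t=ends((.012,.046),(.085,.12))
E
```

```text
t 25.05 p [475.1 120.1  98.2] ydir deg 95.3 zdir [ 4.e-04  1.e-04 -1.e+00] q [ 0.25  0.34 -0.26  0.97  0.    0.16] F [-0.3 -0.3 -2.7] T [-0.01  0.03 -0.02] grip 59.2
low [262, 134, 103, 11, 759] nearx [47.1 47.2 47.1 47.1 47.  47.1] y [-26.5  26.2] mid 0.25 px 313.5
held [219, 156, 188, 40, 3702] nearx [46.6 46.6 46.6 46.6 46.5 46.6] y [-29.5  29.6] mid 0.09999999999999964 px 313.0
```

Call:
play_rows --plan '[0.6, 0, 4, 0, 0, 0, 0, 0, 6, 0, 0, 0, 0, 0, 3, 0, 0, 0, 0, 0, 0, 0, 0, 0, 0, 0, 1, 0, 0, 0, 0, 0, 1, 0, 0, 0, 0, 0, 1, 0, 0, 0, 0, 0, 0, 0, 0, 0, 0, 0, 0, 0, 0, 0]'

```text
clock: 26.22
eef_pos: [0.4745, 0.1201, 0.082]
tool_rot: [-0.046, 0.999, 0.0, 0.0]
ft_force: [0.4, 0.4, -2.7]
grip_width: 0.0589
```

```bash

python3 - <<'E'
from h import *
c,w,t=ends((.012,.046),(.07,.106))
E
```

```text
t 26.23 p [474.5 120.1  82. ] ydir deg 95.3 zdir [ 0.  0. -1.] q [ 0.25  0.35 -0.29  0.93  0.    0.16] F [ 0.4  0.4 -2.7] T [-0.03  0.05  0.02] grip 58.9
low [256, 139, 116, 14, 953] nearx [46.5 46.4 46.4 46.3 46.4 46.3] y [-26.8  26.7] mid 0.4499999999999993 px 314.0
held [219, 156, 188, 40, 4193] nearx [46.6 46.6 46.6 46.6 46.6 46.6] y [-29.4  29.6] mid 0.049999999999998934 px 313.0
```

Call:
play_rows --plan '[0, 0, 1, 0, 0, 0, 0, 0, 1, 0, 0, 0, 0, 0, 1, 0, 0, 0, 0, 0, 0, 0, 0, 0, 0, 0, 0, 0, 0, 0, 0, 0, 0, 0, 0, 0]'

```text
clock: 27.02
eef_pos: [0.4744, 0.12, 0.0794]
tool_rot: [-0.046, 0.999, -0.0, 0.0]
ft_force: [-3.5, -0.8, 5.5]
grip_width: 0.0593
```

Call:
play_rows --plan '[0, 0, 0.5, 0, 0, 0, 0, 0, 0, 0, 0, 0]'

```text
clock: 27.28
eef_pos: [0.4744, 0.1201, 0.0794]
tool_rot: [-0.046, 0.999, 0.0, 0.0]
ft_force: [-4.1, -1.2, 10.0]
grip_width: 0.0592
```

Call:
play_rows --plan '[0, 0, 0, 0, 0, 0, 0, 0, 0, 0, 0, 0, 0, 0, 0, 0, 0, 0, 0, 0, 0, 0, 0, 0]' --hand 85

```text
clock: 27.78
eef_pos: [0.4744, 0.1201, 0.0783]
tool_rot: [-0.046, 0.999, -0.0, -0.0]
ft_force: [-0.3, -0.6, -0.3]
grip_width: 0.0727
```

```bash

python3 - <<'E'
from h import *
c,w,t=ends((.012,.046),(.07,.1))
cv2.imwrite('pics/w15.png',c['frame']); z=w[...,2]
for u in (250,312,370): print([ (v,float(z[v,u].round(4))) for v in range(140,360,10)])
E
```

```text
t 27.77 p [474.4 120.1  78.3] ydir deg 95.3 zdir [-2.e-04 -1.e-04 -1.e+00] q [ 0.25  0.36 -0.29  0.92 -0.    0.16] F [-0.3 -0.6 -0.3] T [ 0.04  0.01 -0.02] grip 72.7
low [255, 140, 117, 16, 983] nearx [46.5 46.4 46.4 46.3 46.3 46.3] y [-26.9  27. ] mid 0.40000000000000036 px 313.5
held [219, 157, 188, 32, 2603] nearx [46.6 46.6 46.6 46.6 46.7 46.7] y [-27.8  28.2] mid 0.15000000000000036 px 313.0
[(140, 0.0108), (150, 0.0105), (160, 0.0729), (170, 0.0921), (180, 0.1014), (190, 0.111), (200, 0.1173), (210, 0.1131), (220, 0.1131), (230, 0.1142), (240, 0.113), (250, 0.115), (260, 0.1141), (270, 0.1143), (280, 0.1143), (290, 0.1141), (300, 0.1138), (310, 0.1148), (320, 0.1136), (330, 0.1133), (340, 0.1139), (350, 0.114)]
[(140, 0.0194), (150, 0.0448), (160, 0.0783), (170, nan), (180, 0.1), (190, 0.1112), (200, 0.1175), (210, 0.1137), (220, 0.1134), (230, 0.1139), (240, 0.1131), (250, 0.1137), (260, 0.114), (270, 0.1144), (280, 0.1149), (290, 0.1146), (300, 0.1136), (310, 0.1137), (320, 0.1147), (330, 0.1144), (340, 0.1137), (350, 0.1149)]
[(140, 0.01), (150, 0.0107), (160, 0.0732), (170, 0.092), (180, 0.0999), (190, 0.1107), (200, 0.1176), (210, 0.1138), (220, 0.1134), (230, 0.1131), (240, 0.1132), (250, 0.1141), (260, 0.1144), (270, 0.1148), (280, 0.1139), (290, 0.1146), (300, 0.1142), (310, 0.1133), (320, 0.1138), (330, 0.1141), (340, 0.1144), (350, 0.1141)]
```

View pics/w15.png

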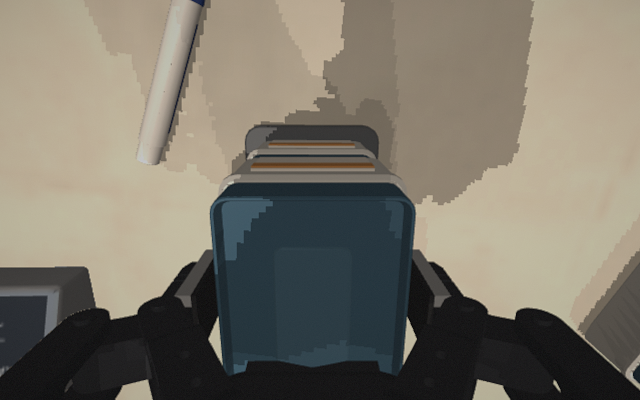

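Call:
play_rows --plan '[0, 0, -15, 0, 0, 0, 0, 0, -40, 0, 0, 0, 0, 0, -30, 0, 0, 0, 0, 0, 0, 0, 0, 0.143, 0, 0, 0, 0, 0, 0.144, 0, 0, 0, 0, 0, 0.143, 4, 22, 0, 0, 0, 0, 8, 45, 0, 0, 0, 0, 9, 50, 0, 0, 0, 0, 9, 50, 0, 0, 0, 0, 7, 42, 0, 0, 0, 0, 4.2, 22.8, 0, 0, 0, 0, 0, 0, 0, 0, 0, 0, 0, 0, 0, 0, 0, 0, 0, 0, 0, 0, 0, 0]' --hand 100

```text
clock: 29.7
eef_pos: [0.5123, 0.3513, 0.164]
tool_rot: [0.169, 0.986, -0.0, 0.0]
ft_force: [-0.3, 0.5, 0.8]
grip_width: 0.0856
```

```bash

python3 - <<'E'
from h import *
o,M=obs()
c,w=snap('w16.png');np.savez('w16.npz',f=c['frame'],w=w,K=c['K'],T=c['cam_to_world'])
print(rect(blue(c['frame']),c['K'],c['cam_to_world'],0.058))
t=(w-o['eef_pos'])@M*1000
m=(w[...,2]>.03)&(w[...,2]<.07); m[:,:230]=0;m[:,400:]=0;m[280:]=0;p=t[m]
print('near x',np.percentile(p[np.abs(p[:,1])<15,0],99.5),'y',np.percentile(p[:,1],[.3,99.7]),'far', np.percentile(p[np.abs(p[:,1])<15,0],.5))
E
```

```text
t 29.7 p [512.3 351.3 164. ] ydir deg 70.59 zdir [ 0.e+00 -2.e-04 -1.e+00] q [ 0.6   0.52  0.21  1.26 -0.    0.94] F [-0.3  0.5  0.8] T [0.02 0.03 0.04] grip 85.6
[{'px': [273, 132, 83, 123], 'c': (512.2, 353.1), 'size': (88.7, 55.6), 'ang': -19.38}, {'px': [0, 184, 71, 106], 'c': (474.4, 149.8), 'size': (84.8, 14.5), 'ang': 4.84}]
near x 47.32779605484927 y [-26.27456007  30.44607181] far -43.589255059736345
```

View pics/w16.png

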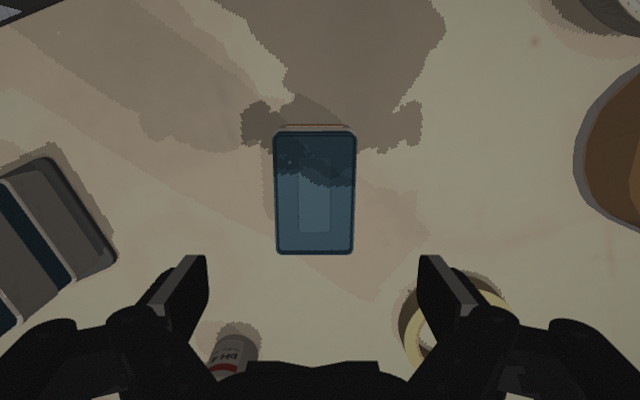

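Call:
play_rows --plan '[0.6, 1.7, 15, 0, 0, 0.004, 0, 0, 40, 0, 0, 0, 0, 0, 40, 0, 0, 0, 0, 0, 30, 0, 0, 0, 0, 0, 14, 0, 0, 0, 0, 0, 6, 0, 0, 0, 0, 0, 0, 0, 0, 0]'

```text
clock: 30.62
eef_pos: [0.5127, 0.3544, 0.019]
tool_rot: [0.17, 0.985, 0.0, 0.0]
ft_force: [-0.2, 0.0, 0.8]
grip_width: 0.0854
```

Call:
play_rows --plan '[0, 0, 0, 0, 0, 0, 0, 0, 0, 0, 0, 0, 0, 0, 0, 0, 0, 0, 0, 0, 0, 0, 0, 0, 0, 0, 0, 0, 0, 0]' --hand 40

```text
clock: 31.25
eef_pos: [0.5133, 0.3548, 0.0202]
tool_rot: [0.17, 0.985, 0.001, 0.001]
ft_force: [-0.3, -0.8, 6.5]
grip_width: 0.0589
```

```bash

python3 - <<'E'
from h import *
c,w,t=ends((.005,.012),(.005,.042))
cv2.imwrite('pics/w17.png',c['frame']); z=w[...,2]
for u in (260,312,360): print([ (v,float(z[v,u].round(4)),float(t[v,u,0].round(1))) for v in range(150,360,10)])
E
```

```text
t 31.25 p [513.3 354.8  20.2] ydir deg 70.43 zdir [ 0.0025  0.0015 -1.    ] q [ 0.6   0.65  0.03  0.95 -0.    0.95] F [-0.3 -0.8  6.5] T [-0.24  0.13 -0.02] grip 58.9
low [364, 155, 16, 5, 29] nearx [] y [21.2 27.2] mid 24.15 px 372.0
held [219, 155, 187, 38, 3778] nearx [47.1 47.1 47.1 47.1 47.1 47.1] y [-29.  30.] mid 0.45000000000000107 px 312.5
[(150, -0.0017, 46.4), (160, 0.0257, 47.1), (170, 0.0378, 46.1), (180, 0.0441, 44.2), (190, 0.0541, 43.8), (200, 0.0545, 40.9), (210, 0.0543, 37.8), (220, 0.0542, 34.7), (230, 0.0539, 31.4), (240, 0.0543, 28.4), (250, 0.0545, 25.2), (260, 0.054, 21.7), (270, 0.0542, 18.4), (280, 0.0549, 15.4), (290, 0.0547, 11.8), (300, 0.0535, 7.5), (310, 0.0533, 3.7), (320, 0.0537, 0.4), (330, 0.0526, -4.3), (340, 0.0543, -6.8), (350, 0.0544, -10.6)]
[(150, 0.0001, 46.7), (160, 0.0253, 47.0), (170, 0.0374, 46.0), (180, 0.043, 44.0), (190, 0.0554, 44.1), (200, 0.0536, 40.6), (210, 0.0528, 37.3), (220, 0.053, 34.2), (230, 0.0536, 31.3), (240, 0.0537, 28.1), (250, nan, nan), (260, 0.0541, 21.7), (270, 0.0546, 18.6), (280, 0.054, 14.8), (290, 0.0543, 11.6), (300, 0.0549, 8.4), (310, 0.054, 4.2), (320, 0.0537, 0.3), (330, 0.0537, -3.4), (340, 0.0547, -6.5), (350, 0.0531, -11.8)]
[(150, -0.0004, 46.6), (160, 0.0253, 47.0), (170, 0.0369, 45.8), (180, 0.0443, 44.3), (190, 0.056, 44.2), (200, 0.0532, 40.5), (210, 0.053, 37.3), (220, 0.0541, 34.6), (230, 0.0533, 31.1), (240, 0.0542, 28.3), (250, 0.0528, 24.4), (260, 0.0541, 21.7), (270, 0.0534, 18.0), (280, 0.0537, 14.7), (290, 0.0539, 11.3), (300, 0.0541, 7.9), (310, 0.0535, 3.8), (320, 0.0534, 0.1), (330, 0.0536, -3.6), (340, 0.0537, -7.4), (350, 0.0541, -10.9)]
```

View pics/w17.png

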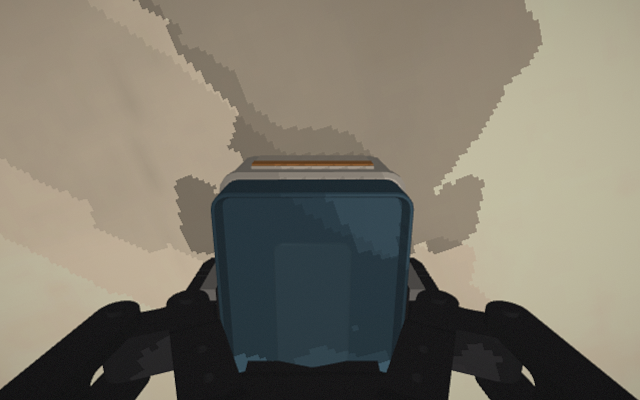

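Call:
play_rows --plan '[0, 0, -5, 0, 0, 0, 0, 0, -15, 0, 0, 0, 0, 0, -28, 0, 0, 0, 0, 0, -35, 0, 0, 0, 0, 0, -35, 0, 0, 0, 0, 0, -26, 0, 0, -0.1, 0, 0, -12, 0, 0, -0.117, 0, 0, -4, 0, 0, -0.117, 0, 0, 0, 0, 0, -0.1, 4, -15, 0, 0, 0, 0, 8, -31, 0, 0, 0, 0, 10, -38, 0, 0, 0, 0, 10, -38, 0, 0, 0, 0, 10, -38, 0, 0, 0, 0, 8.9, -34, 0, 0, 0, 0, 6, -24, 0, 0, 0, 0, 3, -12, 0, 0, 0, 0, 0, 0, 0, 0, 0, 0, 0, 0, 0, 0, 0, 0, 0, 0, 0, 0, 0, 0]'

```text
clock: 33.8
eef_pos: [0.474, 0.1205, 0.1784]
tool_rot: [-0.047, 0.999, 0.0, 0.0]
ft_force: [-0.3, 0.2, -2.1]
grip_width: 0.0589
```

```bash

python3 - <<'E'
from h import *
c,w,t=ends((.066,.100),(.164,.20))
cv2.imwrite('pics/w18.png',c['frame'])
E
```

```text
t 33.8 p [474.  120.5 178.4] ydir deg 95.36 zdir [-0.e+00  2.e-04 -1.e+00] q [ 0.25  0.26 -0.14  1.17  0.    0.16] F [-0.3  0.2 -2.1] T [ 0.01 -0.   -0.03] grip 58.9
low [268, 131, 89, 10, 564] nearx [46.3 46.2 46.3 46.2 46.2 46.2] y [-26.4  26.2] mid -0.40000000000000036 px 312.5
held [220, 155, 186, 39, 3781] nearx [47. 47. 47. 47. 47. 47.] y [-29.5  29.4] mid 0.049999999999998934 px 313.0
```

View pics/w18.png

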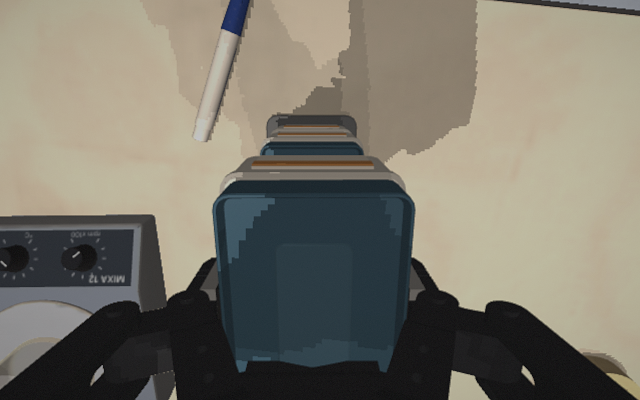

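Call:
play_rows --plan '[-0.6, -0.3, 8, 0, 0, 0, 0, 0, 14, 0, 0, 0, 0, 0, 8, 0, 0, 0, 0, 0, 0, 0, 0, 0, 0, 0, 0, 0, 0, 0, 0, 0, 0, 0, 0, 0]'

```text
clock: 34.6
eef_pos: [0.4749, 0.1195, 0.1489]
tool_rot: [-0.046, 0.999, 0.0, 0.0]
ft_force: [0.3, 0.4, -2.7]
grip_width: 0.0589
```

```bash

python3 - <<'E'
from h import *
c,w,t=ends((.066,.100),(.134,.17))
E
```

```text
t 34.6 p [474.9 119.5 148.9] ydir deg 95.3 zdir [ 1.e-03  2.e-04 -1.e+00] q [ 0.25  0.28 -0.19  1.1  -0.    0.15] F [ 0.3  0.4 -2.7] T [-0.01  0.02  0.  ] grip 58.9
low [260, 135, 113, 19, 777] nearx [47.1 47.1 47.1 47.2 47.1 47.1] y [-25.7  30.2] mid 2.049999999999999 px 316.5
held [220, 155, 186, 38, 3560] nearx [47. 47. 47. 47. 47. 47.] y [-29.5  29.4] mid 0.09999999999999964 px 313.0
```

Call:
play_rows --plan '[0, 0.7, 3, 0, 0, 0, 0, 0, 4, 0, 0, 0, 0, 0, 0, 0, 0, 0, 0, 0, 0, 0, 0, 0]'

```text
clock: 35.15
eef_pos: [0.4744, 0.1201, 0.1414]
tool_rot: [-0.046, 0.999, -0.0, -0.0]
ft_force: [1.3, 0.2, -1.4]
grip_width: 0.0593
```

```bash

python3 - <<'E'
from h import *
c,w,t=ends((.070,.094),(.126,.162))
np.savez('w19.npz',f=c['frame'],w=w,t=t)
cv2.imwrite('pics/w19.png',cv2.resize(c['frame'][110:230,200:430],None,fx=3,fy=3))
E
```

```text
t 35.15 p [474.4 120.1 141.4] ydir deg 95.3 zdir [-2.e-04 -1.e-04 -1.e+00] q [ 0.25  0.29 -0.2   1.08 -0.    0.16] F [ 1.3  0.2 -1.4] T [-0.04  0.04 -0.02] grip 59.3
low [262, 137, 102, 8, 640] nearx [46.5 46.6 46.6 46.5 46.6 46.6] y [-26.2  26.6] mid 0.25 px 313.0
held [220, 155, 178, 35, 3070] nearx [47. 47. 47. 47. 47. 47.] y [-29.1  26.8] mid -1.0 px 309.0
```

View pics/w19.png

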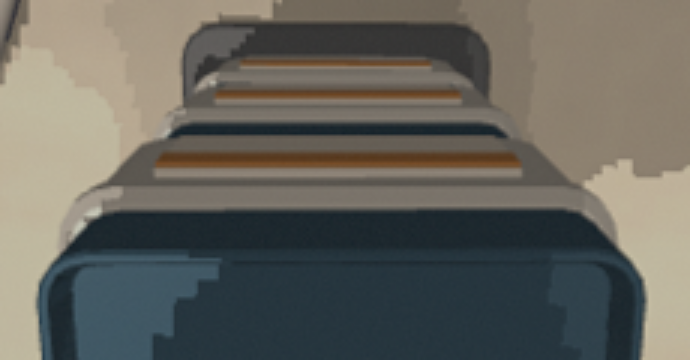

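Call:
play_rows --plan '[-0.4, 0, 2, 0, 0, 0, 0, 0, 1, 0, 0, 0, 0, 0, 1, 0, 0, 0, 0, 0, 1, 0, 0, 0, 0, 0, 0.5, 0, 0, 0, 0, 0, 0, 0, 0, 0, 0, 0, 0, 0, 0, 0]'

```text
clock: 36.08
eef_pos: [0.4749, 0.1202, 0.1361]
tool_rot: [-0.046, 0.999, 0.0, 0.0]
ft_force: [-0.4, 0.1, -2.8]
grip_width: 0.059
```

Call:
play_rows --plan '[0, 0, 0.8, 0, 0, 0, 0, 0, 0.8, 0, 0, 0, 0, 0, 0, 0, 0, 0, 0, 0, 0, 0, 0, 0]'

```text
clock: 36.58
eef_pos: [0.4749, 0.1202, 0.1344]
tool_rot: [-0.046, 0.999, 0.0, 0.0]
ft_force: [-0.4, -0.1, -2.6]
grip_width: 0.059
```

Call:
play_rows --plan '[0, 0, 0.6, 0, 0, 0, 0, 0, 0.6, 0, 0, 0, 0, 0, 0, 0, 0, 0, 0, 0, 0, 0, 0, 0]'

```text
clock: 37.08
eef_pos: [0.475, 0.1202, 0.1341]
tool_rot: [-0.046, 0.999, 0.0, 0.0]
ft_force: [-2.7, -0.7, 5.5]
grip_width: 0.0589
```

Call:
play_rows --plan '[0, 0, 0.4, 0, 0, 0, 0, 0, 0, 0, 0, 0]'

```text
clock: 37.33
eef_pos: [0.475, 0.1203, 0.1341]
tool_rot: [-0.046, 0.999, 0.0, 0.001]
ft_force: [-3.9, -0.7, 8.2]
grip_width: 0.059
```

Call:
play_rows --plan '[0, 0, 0, 0, 0, 0, 0, 0, 0, 0, 0, 0, 0, 0, 0, 0, 0, 0, 0, 0, 0, 0, 0, 0]' --hand 85

```text
clock: 37.83
eef_pos: [0.4749, 0.1202, 0.1326]
tool_rot: [-0.046, 0.999, -0.0, -0.0]
ft_force: [0.1, 0.0, -0.1]
grip_width: 0.0728
```

```bash

python3 - <<'E'
from h import *
c,w,t=ends((.070,.094),(.12,.154))
cv2.imwrite('pics/w20.png',c['frame']); z=w[...,2]
for u in (250,312,370): print([ (v,float(z[v,u].round(4))) for v in range(200,360,20)])
E
```

```text
t 37.83 p [474.9 120.2 132.6] ydir deg 95.3 zdir [-2.e-04 -1.e-04 -1.e+00] q [ 0.25  0.3  -0.22  1.06 -0.    0.16] F [ 0.1  0.  -0.1] T [-0.02 -0.04  0.06] grip 72.8
low [259, 139, 108, 8, 665] nearx [47.  47.1 47.1 47.1 47.1 47.1] y [-26.4  26.8] mid 0.1999999999999993 px 313.0
held [221, 156, 181, 32, 2646] nearx [46.8 46.8 46.8 46.8 46.8 46.8] y [-28.4  26.7] mid -0.5500000000000007 px 311.5
[(200, 0.1678), (220, 0.168), (240, 0.1686), (260, 0.1682), (280, 0.1679), (300, 0.1682), (320, 0.1685), (340, 0.1678)]
[(200, 0.1673), (220, 0.1685), (240, 0.1672), (260, 0.1689), (280, 0.168), (300, 0.1689), (320, 0.169), (340, 0.168)]
[(200, 0.1674), (220, 0.1673), (240, 0.169), (260, 0.1674), (280, 0.1683), (300, 0.1675), (320, 0.1677), (340, 0.1683)]
```

View pics/w20.png

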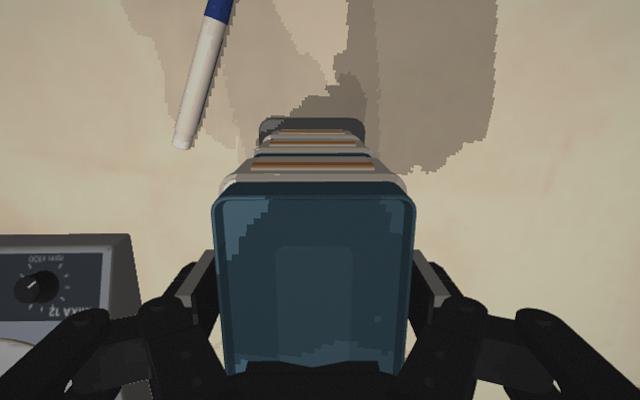

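Top lid floor is at 168 mm (60 + 54 + 54) and level: everything is home. I'll retreat upward and check with the other cameras.

Call:
play_rows --plan '[0, 0, -12, 0, 0, 0, 0, 0, -30, 0, 0, 0, 0, 0, -40, 0, 0, 0, 0, 0, -30, 0, 0, 0, 20, -20, -5, 0, 0, 0, 40, -40, 0, 0, 0, 0, 40, -40, 0, 0, 0, 0, 20, -20, 0, 0, 0, 0, 0, 0, 0, 0, 0, 0, 0, 0, 0, 0, 0, 0]' --hand 100

```text
clock: 39.12
eef_pos: [0.3673, -0.0102, 0.2505]
tool_rot: [-0.046, 0.999, 0.0, 0.001]
ft_force: [-0.1, 0.2, -0.4]
grip_width: 0.0856
```

```bash

python3 - <<'E'
from h import *
obs()
snap('s_end.png','scene',(110,340,180,460),2.8); c,w=snap('t_end.png','top',(120,270,180,460),2.8)
snap('w_end.png')
E
```

```text
t 39.12 p [367.3 -10.2 250.5] ydir deg 95.29 zdir [ 2.e-03  2.e-04 -1.e+00] q [-0.03 -0.03 -0.28  1.32  0.   -0.12] F [-0.1  0.2 -0.4] T [0.01 0.01 0.02] grip 85.6
```

View pics/s_end.png

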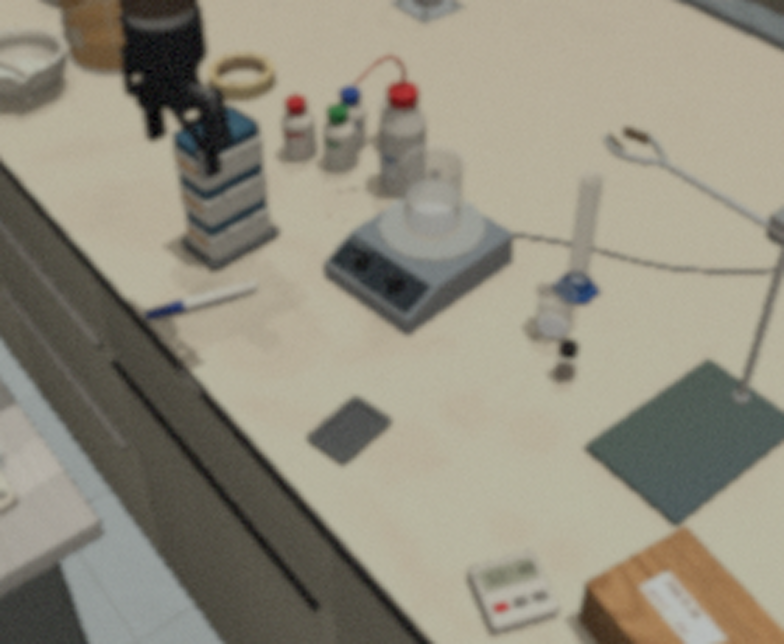

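View pics/t_end.png

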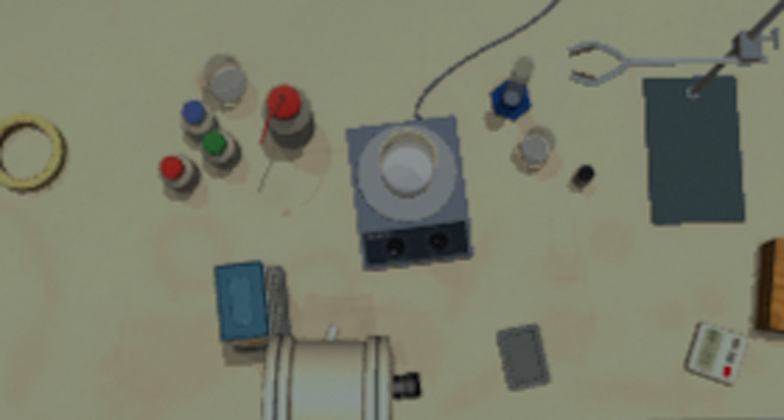

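View pics/w_end.png

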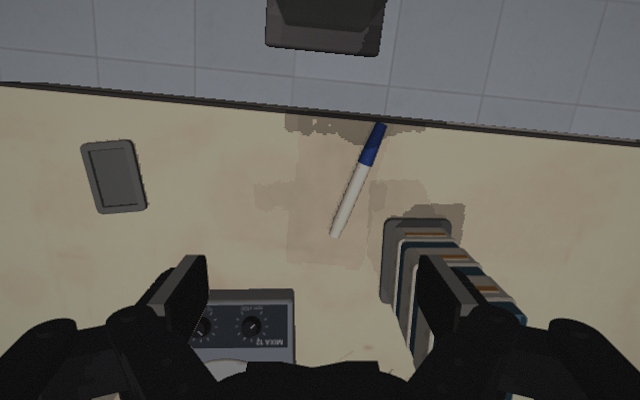

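The scene crop shows a straight three-box stack at about (225,190) with the orange labels all on the robot-side end. The bottles, beakers, vial, timer and small base are undisturbed. The gripper is clear of the stack, so I'm handing in.

```bash
python3 -c "
from workcell import bot
print(bot.job_done())"
```

```text
the job is handed in; nothing more can be done
None
```

The job is done and handed in at about 39 s of the 72 s allowed. The lid is fully down on the open box, the box that came closed is in the middle, and the newly closed one is on top of the stack on the larger base.

**Last checks:**
- **Seating:** the lid floors read 54 mm on the newly closed box while it stood on the bench, 114 mm on the middle box in the stack, and 168 mm on the top box. Those are the fully home heights; riding on a rim would have read about 4 mm more. Each was level.
- **Alignment:** the last wrist view before retreating put the box ends within about 0.5 mm of each other lengthwise, with the same heading.
- **Labels:** all three orange label ends face the robot.
- **Forces:** the readings between moves never went above about 10 N at contact, and nothing was dropped.
- **Bystanders:** by eye, the bottles, beakers, vial, timer and small decoy base are where they started.

**What disagreed or needed redoing:**
- My first two grips on the lid were too far up or pressing on the bench, so I regripped it twice on the bench before lifting.
- The arm settled up to about 1.5 mm off the commanded position, so I corrected from the wrist camera before each set-down.
- One sideways reading before the final set-down was off by about 2 mm because extra points were picked up. I relied on the picture and the measured tool position instead.

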